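# Take down the bayonet rotor and put the weights away

### The job

The rotation experiment is over, so clear it away: push the black release button on the drive unit right down, twist the rotor by its grip a quarter turn anticlockwise (seen from above) until it stops, lift it off and stand it upright on the middle of the round cork pad. Put every round brass weight into the round steel dish and every straight aluminium bar into the oblong plywood tray, lying inside below the rim and not stacked. Leave the other things on the bench where they are.

Things in the scene. Friction and masses are not known exactly. Their poses are not given: they have to be found in the camera images.
- drive: Grey steel drive unit, fixed to the bench. Origin: on the bench under the vertical axis of its bayonet mount; z up. Housing 240 mm (own x, -90 to +150) by 210 mm (own y, +-105), flat deck at z = 70 mm. Round the axis: centring boss 20 mm across, 14 mm high, and two dark steel claws at own +y and -y (outer faces 52 mm from the axis, 17 mm high) that hold the rotor's lugs down.
- release_top (a point): Centre of the top face of the release button: a black round plunger, 28 mm across, standing 16 mm proud of the deck, at x = -30, y = +82 mm in the drive's frame, beside the mount. It goes straight down.
- release (a joint): Travel of the release button in m: 0 = up, rotor locked by two pins that sink with the button; 0.0095 = right down, rotor free to turn. Needs about 4 N (friction, no spring) and stays where it is pushed, so it need not be held while twisting.
- rotor: Bayonet rotor, loose, about 0.4 kg, 77 mm high. Origin: centre of its underside, z up. Hub 38 mm across, hollow below (over the boss), with two lugs at own +y and -y, 18 mm wide, 8 mm high, reaching 40 mm from the axis; aluminium disc 96 mm across from z = 30 to 38 mm, the black grip block on top. Starts on the deck, axes parallel to the drive's, lugs under the claws.
- rotor_grip (a point): Middle of the rotor's black upright grip block, 57 mm above the rotor's origin; block 18 mm thick (own x), 72 mm long (own y), from 38 to 77 mm. With the button down the rotor turns anticlockwise from above (yaw grows) by 90 degrees to a stop; there the lugs are clear of the claws and it lifts straight up; it must rise over 20 mm to clear boss and claws.
- pad: Round cork pad 110 mm across, 8 mm thick, fixed to the bench, left or right of the drive unit. Origin: centre of its underside; top at z = 8 mm.
- dish: Round open steel dish, fixed to the bench at one side. Origin: centre of its underside; 194 mm across outside, wall 4 mm, floor 4 mm thick, rim 34 mm above the bench.
- tray: Oblong open plywood tray, fixed to the bench at the other side. Origin: centre of its underside; 190 mm (own x) by 150 mm (own y) outside, wall 4 mm, floor 4 mm thick, rim 34 mm above the bench.
- disc1: Round brass weight, about 0.3 kg: disc 60 mm across and 18 mm high with a round upright knob 20 mm across on top, up to 51 mm. Origin: centre of its underside. May be absent.
- disc2: Round brass weight, about 0.3 kg: disc 60 mm across and 18 mm high with a round upright knob 20 mm across on top, up to 51 mm. Origin: centre of its underside. May be absent.
- disc3: Round brass weight, about 0.3 kg: disc 60 mm across and 18 mm high with a round upright knob 20 mm across on top, up to 51 mm. Origin: centre of its underside. May be absent.
- bar1: Straight aluminium bar weight, 90 mm long (own x), 30 mm wide (own y), 32 mm high, about 0.23 kg, lying flat. Origin: centre of its underside. May be absent.
- bar2: Straight aluminium bar weight, 90 mm long (own x), 30 mm wide (own y), 32 mm high, about 0.23 kg, lying flat. Origin: centre of its underside. May be absent.
- meter: Bystander: black bench meter, 80 x 110 mm, 47 mm high (terminals to 55 mm), standing on the side of the drive unit opposite the cork pad. Origin: centre of its underside.
- shuttle: Bystander: white shuttlecock standing on its skirt, 64 mm across, 80 mm high, beyond the drive unit. Origin: centre of its underside.
- magnet: Bystander: dark horseshoe magnet lying flat, 75 x 60 mm, 20 mm high, beyond the drive unit. Origin: centre of its underside.
- bottle: Bystander: clear bottle, 60 mm across, 170 mm high, at the left. Origin: centre of its underside.
- coil: Bystander: copper coil on a base 70 mm square, 64 mm high, at the right. Origin: centre of its underside.
- pulley: Bystander: pulley on a foot 90 x 60 mm, 105 mm high, far left. Origin: centre of its underside.
Things that resemble listed ones, but are neither listed nor needed, are in the scene too. Leave any blue or purple look-alike of the rotor alone. Several things have the shape of the dish; the one meant has the colours described above.

How it is judged:
By the outcome, as a careful person would: the job done as asked, in the order asked, and still so for the second after the job is handed in, with the robot touching nothing.
Of disc1, disc2, disc3, bar1, bar2 only 3 to 5 are there at a start; the rules pass over those that are not, and their reading is None.
At some moment in a run one of disc1, disc2, disc3, bar1, bar2 may be knocked a few centimetres aside while the robot is not near it.
Once in a run the grip may slacken for a moment while it holds something.
It also fails if it takes over 210 s, if anything falls off the work surface, if the arm or the gripper's body presses on something with over 40 N, if the wrist force passes 120 N, or if a joint passes its speed limit or range.

### The arm

A 6-joint arm with a two-finger parallel gripper is mounted at the origin on the work surface. World frame = base frame: x ahead of the robot, y to its left, z up, the work surface at z = 0. Lengths are in m, angles in rad, forces in N, time in s.
With the tool pointing down it reaches from about 0.25 to 0.85 m from the base axis. Payload 12.5 kg.
Tool frame: the origin (TCP) lies midway between the tips of the shut fingers; the grasp point (between the pads) lies 19 mm behind it; y points along the fingers, x is the direction in which the jaws open and shut, and the axes are right-handed (so a half turn about y gives the same grasp; the last joint's range is limited). The gripper opens to 93 mm and grips with 3 to 60 N. Pads are 15 mm wide; open, the fingers measure 128 mm over their backs; the gripper's body (75 mm by 188 mm) begins 65 mm behind the grasp point.
Start: joints at [1.169, 0.351, 1.652, -0, 1.139, -0.085], TCP at [0.171, 0.523, 0.182] pointing down, gripper open.
Joint ranges: [-2.75, 2.75], [-0.79, 2.1], [0.01, 2.65], [-1.57, 4.71], [0.07, 3.14], [-2.87, 2.87]. Speed limits (rad/s): [2.22, 2.22, 2.79, 3.14, 3.14, 3.14].

### API

Orientations are given as a unit quaternion [x, y, z, w].
In Python, from rig import status, vision, arm gives the robot as it stands.
- The arm moves only by the tool play_rows, never from a script. Its argument "motion" is a list of rows, each an object of numbers: "dx", "dy", "dz": the shift along the tool's x, y, z in cm; "roll": the turn about the tool's y in rad. In form: [{"dx": .., "dy": .., "dz": .., "roll": ..}, ...]. A call has 1 to 20 rows; each row is the pose to reach, as a shift and turn from the pose commanded when the call began, along the tool's axes at that moment; what a row does not reach only later rows make up. A row lasts 1/12 s, in which the tool goes at most 41.7 mm and 7.16 degrees, less where a joint would pass 70% of its speed; a pose out of reach is approached as far as the arm can. A call with a gripper value outside its range is refused whole. "hand" is the closure in counts, from 0 (fully open) to 255 (shut), set as the call begins (left out, the last holds). The fingers move at their own pace and stop on an object; "squeeze" is the grip in N (left out, the last holds). Time passes only in rows, so rows that repeat a pose let the fingers close. It gives the time, the measured TCP pose, the force and the opening at its end, in the units of the state.
- status.observe(): the state, without advancing time (a new reading comes with each control period).
- vision.capture(name): name is "scene" or "side" or "wrist"; returns the picture (480x640x3 uint8, red, green, blue); there is no depth.
- vision.camera_model(name): a dict with "fx", "fy", "cx", "cy" (pixels), "xyz" and "rotation" of the camera in the world. Camera axes: x right, y up, looking along -z (the intrinsics and any distortion apply to the point x, -y, -z); pixel columns grow to the right and rows downward; lengths in m; the calibration is good to about 2 mm. A picture is of the moment at which its call begins: read the wrist's pose just before it. camera_model takes no time and is no camera call; for the wrist camera it gives the pose at the moment of the call.
- arm.hand_in(): hands the job in, once; it reports no verdict.
The state is a dict: "clock": time; "joints": joint angles; "joint_velocities": joint speeds; "tau": joint torques, N m; "ee_pos": TCP position; "tool_rot": TCP orientation; "ft_force": force on the tool from outside, world axes, zero at the start; "ft_torque": the same for the moment, N m; "opening": finger opening in m.
Only numpy, scipy, OpenCV 4.12 (cv2) and the standard library are available. Lean on these libraries where they do the work, as an engineer would, in place of code of your own. Each camera call takes 0.05 s, during which the arm holds its last target.

## Working session

There is one attempt and no reset: what is moved stays moved. The work goes in short steps, Python scripts to look and compute and a tool call to move; the robot and the scene stay as the last step left them, time stands still between calls to the robot, and variables do not carry over. Pictures are saved under pics/ and viewed, and the job is handed in when it is done.

Besides the shell and the picture viewer there is one more tool, called after "Request:" by a JSON object that holds its "op" and its "data", one argument or row to a line. play_rows: Moves the arm, as the interface text tells. Its arguments: {"type":"object","properties":{"motion":{"type":"array","items":{"type":"object","properties":{"dx":{"type":"number"},"dy":{"type":"number"},"dz":{"type":"number"},"roll":{"type":"number"}}}},"hand":{"type":"number"},"squeeze":{"type":"number"}},"required":["motion"]}

```bash
ls; mkdir -p pics
python3 - <<'E'
from rig import status, vision, arm
import cv2
s=status.observe(); print(s)
for n in ["scene","side","wrist"]:
    m=vision.camera_model(n); print(n,m)
    cv2.imwrite(f"pics/{n}0.png",vision.capture(n)[:,:,::-1])
E
```

```text
pics
{'clock': 0.0, 'joints': array([ 1.16940779e+00,  3.51230968e-01,  1.65241078e+00, -1.34323783e-05,
        1.13906638e+00, -8.45506724e-02]), 'joint_velocities': array([-1.12704602e-03,  1.03884829e-03,  1.82607416e-04, -9.80518267e-04,
       -9.97777810e-04, -1.54044212e-05]), 'tau': array([ 2.34198822e-03, -4.97331369e+01, -2.85258526e+01,  7.00363889e-02,
        2.57522485e-02, -1.49636439e-04]), 'ee_pos': array([0.17116819, 0.52229697, 0.18140939]), 'tool_rot': array([ 0.57282356,  0.41452641, -0.41519749, -0.572409  ]), 'ft_force': array([ 0.04293099, -0.24385173, -0.10194247]), 'ft_torque': array([-0.04575711,  0.031062  , -0.04379651]), 'opening': 0.09307488562764667}
scene {'fx': 623.1134253214966, 'fy': 623.1134253214966, 'cx': 320.8611241490645, 'cy': 238.3018040368041, 'xyz': array([ 1.36310498, -1.09775399,  1.40801237]), 'rotation': array([0.3738585 , 0.12798075, 0.30312716, 0.86715897])}
side {'fx': 501.27984552779554, 'fy': 501.27984552779554, 'cx': 325.80068886402904, 'cy': 235.17048830824646, 'xyz': array([0.41067699, 0.85623406, 1.24196559]), 'rotation': array([-0.01689603,  0.32755793,  0.9418116 , -0.07356107])}
wrist {'fx': 372.7956183542157, 'fy': 372.7956183542157, 'cx': 316.3594699530174, 'cy': 244.0761721812804, 'xyz': array([0.0958101 , 0.54811565, 0.38505716]), 'rotation': array([-0.11629126, -0.08369625,  0.58051381,  0.80154538])}
```

View pics/scene0.png

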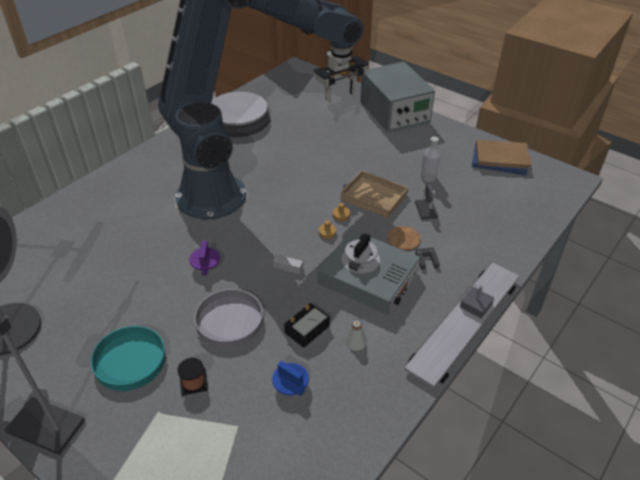

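View pics/side0.png

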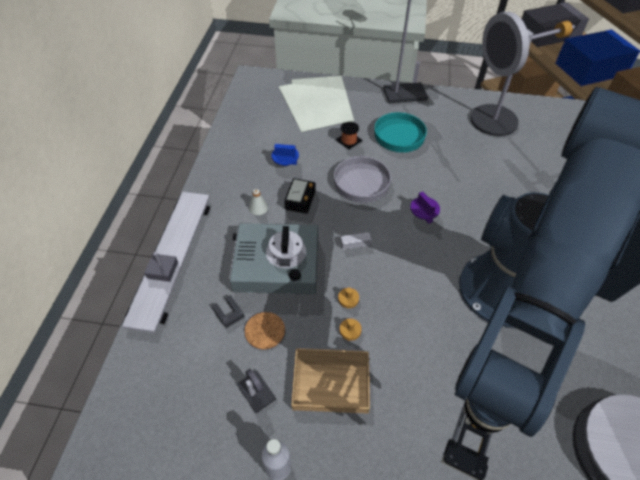

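View pics/wrist0.png

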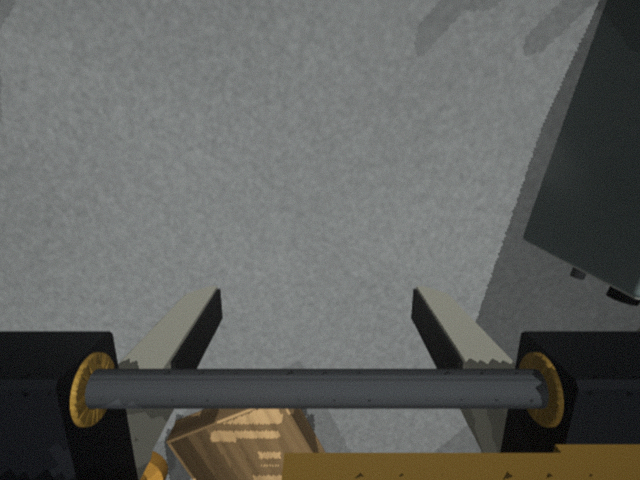

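```bash
cat > h.py <<'E'
from rig import status, vision, arm
import numpy as np, cv2
from scipy.spatial.transform import Rotation as R
def pt(m,u,v,z):
    d=np.array([(u-m["cx"])/m["fx"],-(v-m["cy"])/m["fy"],-1.0])
    d=R.from_quat(m["rotation"]).apply(d); o=m["xyz"]
    return o+d*(z-o[2])/d[2]
def proj(m,p):
    q=R.from_quat(m["rotation"]).inv().apply(np.array(p)-m["xyz"])
    return np.array([m["cx"]+m["fx"]*q[...,0]/-q[...,2], m["cy"]-m["fy"]*q[...,1]/-q[...,2]]).T
E
python3 - <<'E'
from h import *
s=cv2.imread("pics/side0.png");c=cv2.imread("pics/scene0.png")
cv2.imwrite("pics/sc1.png",cv2.resize(s[170:430,200:400],None,fx=3,fy=3,interpolation=cv2.INTER_CUBIC)[:,:][:780])
a=cv2.resize(s[210:310,220:380],None,fx=5,fy=5,interpolation=cv2.INTER_CUBIC);cv2.imwrite("pics/sa.png",a)
a=cv2.resize(s[280:420,200:380],None,fx=4,fy=4,interpolation=cv2.INTER_CUBIC);cv2.imwrite("pics/sb.png",a)
a=cv2.resize(c[160:310,260:450],None,fx=4,fy=4,interpolation=cv2.INTER_CUBIC);cv2.imwrite("pics/ca.png",a)
st=status.observe();print(R.from_quat(st["tool_rot"]).as_matrix().round(3))
E
```

```text
[[ 0.312 -0.    -0.95 ]
 [ 0.95  -0.001  0.312]
 [-0.001 -1.     0.   ]]
```

View pics/sa.png

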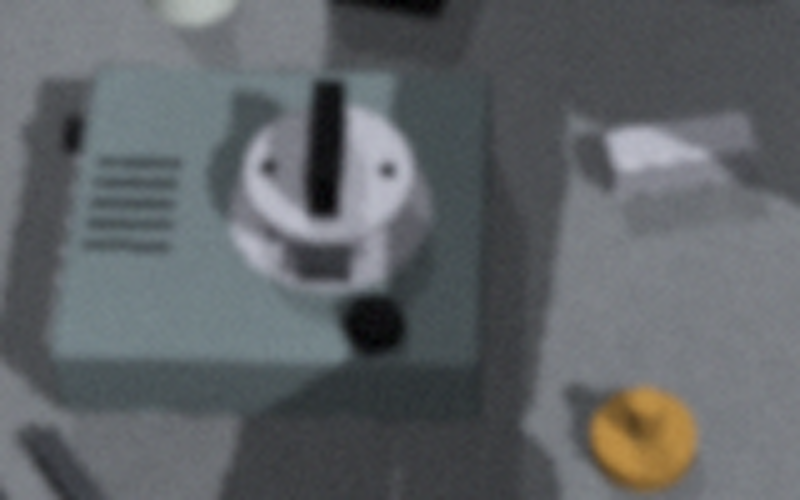

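View pics/sb.png

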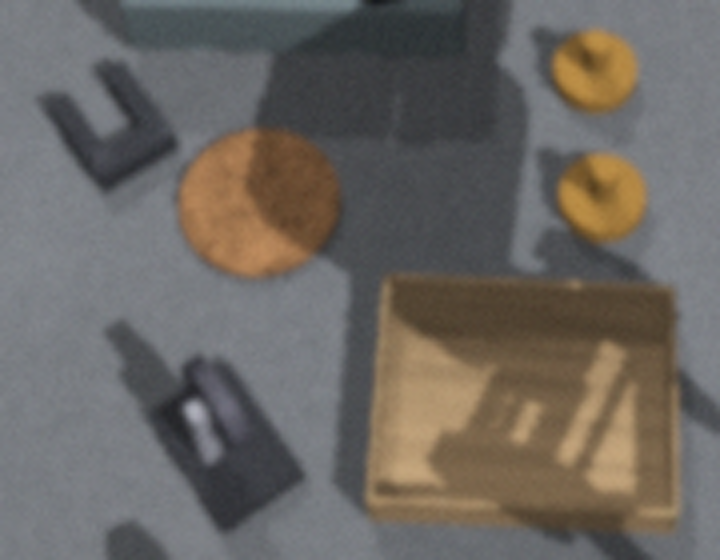

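View pics/ca.png

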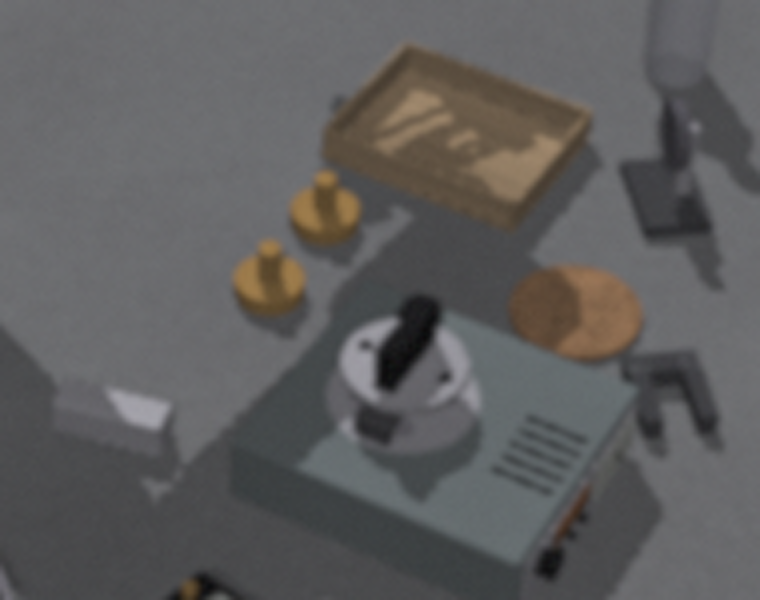

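Run:
```python
from h import *
S=vision.camera_model("side");C=vision.camera_model("scene")
sa=lambda u,v,z:pt(S,220+u/5,210+v/5,z).round(3)[:2]
sb=lambda u,v,z:pt(S,200+u/4,280+v/4,z).round(3)[:2]
ca=lambda u,v,z:pt(C,260+u/4,160+v/4,z).round(3)[:2]
print("deck S",sa(100,65,.07),sa(490,72,.07),sa(478,362,.07),sa(50,358,.07))
print("deck C",ca(640,395,.07),ca(520,560,.07),ca(232,445,.07))
print("rotordisc S",sa(329,173,.038+.07),"C",ca(405,362,.108))
print("grip top ends S",sa(328,85,.147),sa(323,213,.147))
print("button",sa(375,322,.086))
print("pad",sb(260,202,.008),ca(576,312,.008))
print("discs S",sb(595,70,.01),sb(602,197,.01),"C",ca(268,246,.051),ca(324,178,.051))
print("bar S",[sa(*p,.032) for p in [(605,130),(745,115),(757,150),(620,165)]],"C",[ca(*p,.032) for p in [(80,380),(172,405),(155,430),(60,405)]])
print("tray S rim",[sb(*p,.034) for p in [(383,278),(675,287),(678,515),(370,510)]],"C",[ca(*p,.034) for p in [(408,47),(590,115),(510,215),(327,140)]])
print("dish S",pt(S,362,178,.034),"C",pt(C,230,314,.034))
```

```text
deck S [ 0.793 -0.066] [ 0.56  -0.099] [0.533 0.108] [0.767 0.143]
deck C [0.78 0.13] [ 0.801 -0.064] [ 0.572 -0.103]
rotordisc S [0.633 0.02 ] C [0.642 0.015]
grip top ends S [ 0.638 -0.012] [0.623 0.076]
button [0.592 0.102]
pad [0.65  0.244] [0.661 0.235]
discs S [0.438 0.105] [0.421 0.204] C [0.444 0.103] [0.428 0.2  ]
bar S [array([ 0.487, -0.096]), array([ 0.404, -0.121]), array([ 0.394, -0.095]), array([ 0.475, -0.07 ])] C [array([ 0.413, -0.095]), array([ 0.486, -0.071]), array([ 0.493, -0.1  ]), array([ 0.419, -0.125])]
tray S rim [array([0.554, 0.297]), array([0.366, 0.274]), array([0.35 , 0.421]), array([0.534, 0.447])] C [array([0.365, 0.41 ]), array([0.547, 0.43 ]), array([0.567, 0.276]), array([0.388, 0.259])]
dish S [ 0.4499247  -0.35283085  0.034     ] C [ 0.45966761 -0.36351003  0.034     ]
```

Request:
{"op": "play_rows", "data": {
  "motion": [
    {"dy": -4},
    {"dx": -1,"dz": -2,"dy": -7,"roll": 0.05},
    {"dx": -36,"dy": -7,"dz": -57,"roll": 1.11},
    {"dx": -36,"dy": -7,"dz": -57,"roll": 1.11},
    {"dx": -36,"dy": -7,"dz": -57,"roll": 1.11},
    {"dx": -36,"dy": -7,"dz": -57,"roll": 1.11},
    {"dx": -36,"dy": -7,"dz": -57,"roll": 1.11},
    {"dx": -36,"dy": -7,"dz": -57,"roll": 1.11},
    {"dx": -36,"dy": -7,"dz": -57,"roll": 1.11},
    {"dx": -36,"dy": -7,"dz": -57,"roll": 1.11},
    {"dx": -36,"dy": -7,"dz": -57,"roll": 1.11},
    {"dx": -36,"dy": -7,"dz": -57,"roll": 1.11},
    {"dx": -36,"dy": -7,"dz": -57,"roll": 1.11},
    {"dx": -36,"dy": -7,"dz": -57,"roll": 1.11},
    {"dx": -36,"dy": -7,"dz": -57,"roll": 1.11},
    {"dx": -36,"dy": -7,"dz": -57,"roll": 1.11},
    {"dx": -36,"dy": -7,"dz": -57,"roll": 1.11},
    {"dx": -36,"dy": -7,"dz": -57,"roll": 1.11},
    {"dx": -36,"dy": -7,"dz": -57,"roll": 1.11},
    {"dx": -36,"dy": -7,"dz": -57,"roll": 1.11}
  ]
}}

```text
schema error: expected keys dx, dy, dz, roll
```

```bash
cat >> h.py <<'E'
def st():
    s=status.observe(); M=R.from_quat(s["tool_rot"]).as_matrix()
    print("t%.2f"%s["clock"],"tcp",s["ee_pos"].round(4),"yaw",np.degrees(np.arctan2(M[1,0],M[0,0])).round(2),"down",M[:,1].round(3),"F",s["ft_force"].round(2),"op",round(s["opening"],4),"j",s["joints"].round(2))
    return s,M
def go(x,y,z,yaw=None):
    "shift in tool axes (cm) and roll to reach world pose, from measured pose"
    s,M=st(); d=M.T@(np.array([x,y,z])-s["ee_pos"])*100
    r=0
    if yaw is not None:
        y0=np.degrees(np.arctan2(M[1,0],M[0,0])); r=-((yaw-y0+180)%360-180)
    print("dx %.2f dy %.2f dz %.2f roll %.4f"%(*d,np.radians(r)))
def snap(n,f):
    m=vision.camera_model(n); im=vision.capture(n); cv2.imwrite("pics/"+f,im[:,:,::-1]); np.save("pics/"+f+".npy",m,allow_pickle=True); return m,im
def lm(f): return np.load("pics/"+f+".npy",allow_pickle=True).item()
E
python3 - <<'E'
from h import *
st(); snap("wrist","w1.png")
E
```

```text
t0.15 tcp [0.1712 0.5224 0.1815] yaw 71.85 down [-0.    -0.001 -1.   ] F [-0.14 -1.22 -0.03] op 0.0926 j [ 1.17  0.35  1.65  0.    1.14 -0.08]
```

View pics/w1.png

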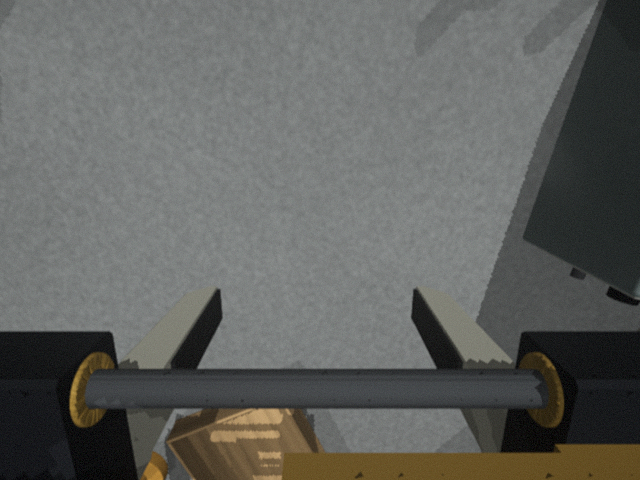

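Request:
{"op": "play_rows", "data": {
  "motion": [
    {"dx": 0,"dy": -4,"dz": 0,"roll": 0},
    {"dx": -1,"dy": -7,"dz": -2,"roll": 0.05},
    {"dx": -42,"dy": -7,"dz": -59,"roll": 1.11},
    {"dx": -42,"dy": -7,"dz": -59,"roll": 1.11},
    {"dx": -42,"dy": -7,"dz": -59,"roll": 1.11},
    {"dx": -42,"dy": -7,"dz": -59,"roll": 1.11},
    {"dx": -42,"dy": -7,"dz": -59,"roll": 1.11},
    {"dx": -42,"dy": -7,"dz": -59,"roll": 1.11},
    {"dx": -42,"dy": -7,"dz": -59,"roll": 1.11},
    {"dx": -42,"dy": -7,"dz": -59,"roll": 1.11},
    {"dx": -42,"dy": -7,"dz": -59,"roll": 1.11},
    {"dx": -42,"dy": -7,"dz": -59,"roll": 1.11},
    {"dx": -42,"dy": -7,"dz": -59,"roll": 1.11},
    {"dx": -42,"dy": -7,"dz": -59,"roll": 1.11},
    {"dx": -42,"dy": -7,"dz": -59,"roll": 1.11},
    {"dx": -42,"dy": -7,"dz": -59,"roll": 1.11},
    {"dx": -42,"dy": -7,"dz": -59,"roll": 1.11},
    {"dx": -42,"dy": -7,"dz": -59,"roll": 1.11},
    {"dx": -42,"dy": -7,"dz": -59,"roll": 1.11},
    {"dx": -42,"dy": -7,"dz": -59,"roll": 1.11}
  ]
}}

```text
clock: 1.87
ee_pos: [0.6033, -0.0651, 0.2508]
tool_rot: [0.706, 0.049, -0.05, -0.705]
ft_force: [-0.3, -0.2, -0.6]
opening: 0.0928
```

Run:
```python
from h import *
st(); snap("wrist","w2.png")
```

```text
t1.87 tcp [ 0.6033 -0.0651  0.2508] yaw 8.03 down [-0.    -0.001 -1.   ] F [-0.31 -0.2  -0.56] op 0.0928 j [-0.18  0.4   1.41 -0.    1.33 -0.32]
```

View pics/w2.png

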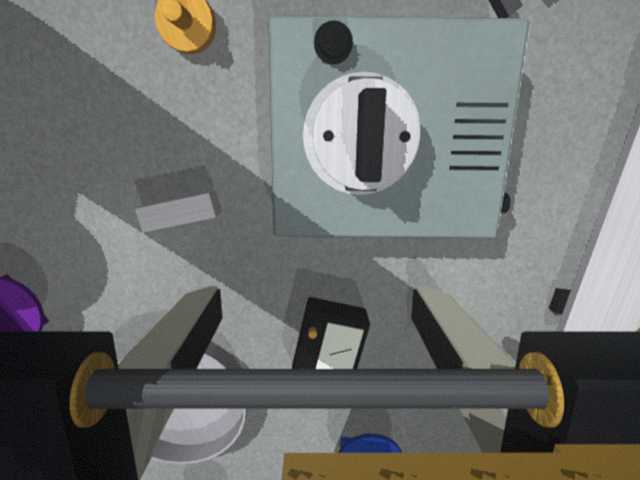

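Run:
```python
from h import *
m=lm("w2.png"); im=cv2.imread("pics/w2.png")
print(m)
for n,u,v,z in [("dk",270,17,.07),("dk",527,18,.07),("dk",497,236,.07),("dk",274,236,.07),("disc",362,132,.108),("h1",328,136,.108),("h2",404,136,.108),("g1",374,88,.147),("g2",369,181,.147),("btn",334,41,.086)]:
    print(n,pt(m,u,v,z).round(4)[:2])
cv2.imwrite("pics/w2a.png",cv2.resize(im[0:250,255:455],None,fx=3,fy=3,interpolation=cv2.INTER_CUBIC))
cv2.imwrite("pics/w2b.png",cv2.resize(im[0:250,100:300],None,fx=3,fy=3,interpolation=cv2.INTER_CUBIC)[:600])
```

```text
{'fx': 372.7956183542157, 'fy': 372.7956183542157, 'cx': 316.3594699530174, 'cy': 244.0761721812804, 'xyz': array([0.59227389, 0.01465978, 0.45429761]), 'rotation': array([-0.14380245, -0.00919809,  0.06918208,  0.98714239])}
dk [0.5357 0.1091]
dk [0.7675 0.1408]
dk [ 0.7973 -0.0628]
dk [ 0.5614 -0.0961]
disc [0.6317 0.0212]
h1 [0.6023 0.0136]
h2 [0.6694 0.0231]
g1 [0.6308 0.0535]
g2 [ 0.6396 -0.0166]
btn [0.5962 0.0943]
```

View pics/w2a.png

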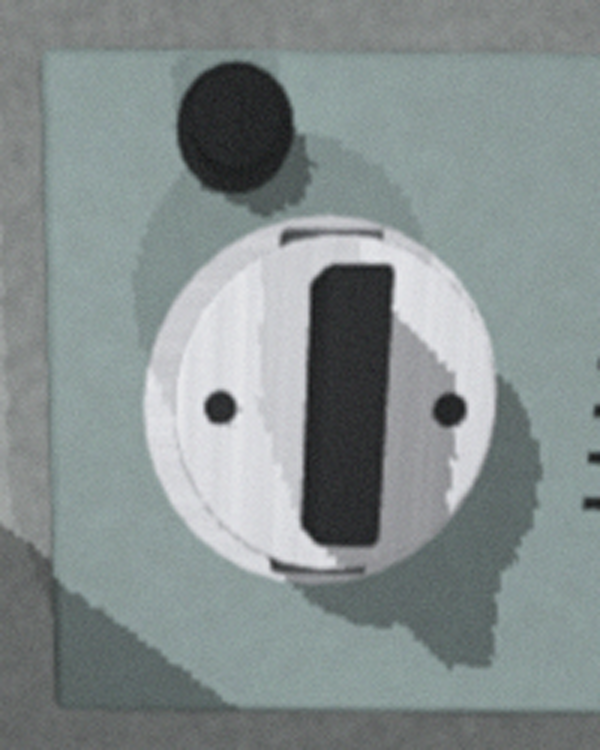

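Run:
```python
from h import *
go(.595,.095,.10,8)
```

```text
t1.92 tcp [ 0.6018 -0.0626  0.2508] yaw 8.07 down [-0.001  0.    -1.   ] F [-0.36  0.86  0.87] op 0.093 j [-0.18  0.4   1.41 -0.    1.33 -0.32]
dx 1.55 dy 15.08 dz 15.70 roll 0.0012
```

Request:
{"op": "play_rows", "data": {
  "motion": [
    {"dx": 1.5,"dy": 0,"dz": 15.7,"roll": 0},
    {"dx": 1.5,"dy": 0,"dz": 15.7,"roll": 0},
    {"dx": 1.5,"dy": 0,"dz": 15.7,"roll": 0},
    {"dx": 1.5,"dy": 0,"dz": 15.7,"roll": 0},
    {"dx": 1.5,"dy": 0,"dz": 15.7,"roll": 0},
    {"dx": 1.5,"dy": 4,"dz": 15.7,"roll": 0},
    {"dx": 1.5,"dy": 8,"dz": 15.7,"roll": 0},
    {"dx": 1.5,"dy": 12,"dz": 15.7,"roll": 0},
    {"dx": 1.5,"dy": 14,"dz": 15.7,"roll": 0},
    {"dx": 1.5,"dy": 15,"dz": 15.7,"roll": 0},
    {"dx": 1.5,"dy": 15,"dz": 15.7,"roll": 0},
    {"dx": 1.5,"dy": 15,"dz": 15.7,"roll": 0}
  ],
  "hand": 255,
  "squeeze": 20
}}

```text
clock: 2.92
ee_pos: [0.5938, 0.0975, 0.1031]
tool_rot: [-0.705, -0.051, 0.051, 0.705]
ft_force: [0.5, -0.7, 0.6]
opening: 0.0175
```

Run:
```python
from h import *
go(.595,.095,.077,8); snap("wrist","w3.png"); snap("side","s3.png")
im=cv2.imread("pics/w3.png"); 
cv2.imwrite("pics/s3a.png",cv2.resize(cv2.imread("pics/s3.png")[210:330,220:380],None,fx=4,fy=4))
```

```text
t2.92 tcp [0.5938 0.0975 0.1031] yaw 8.26 down [ 0.001  0.    -1.   ] F [ 0.46 -0.68  0.6 ] op 0.0175 j [ 0.09  0.53  1.59  0.    1.02 -0.06]
dx 0.08 dy 2.61 dz -0.27 roll 0.0046
```

View pics/w3.png

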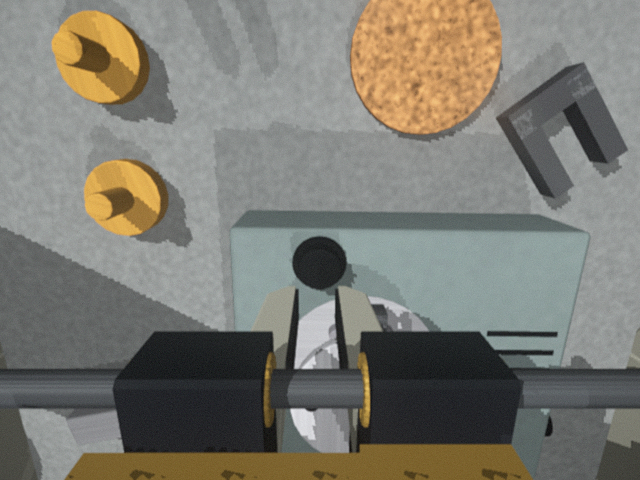

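View pics/s3a.png

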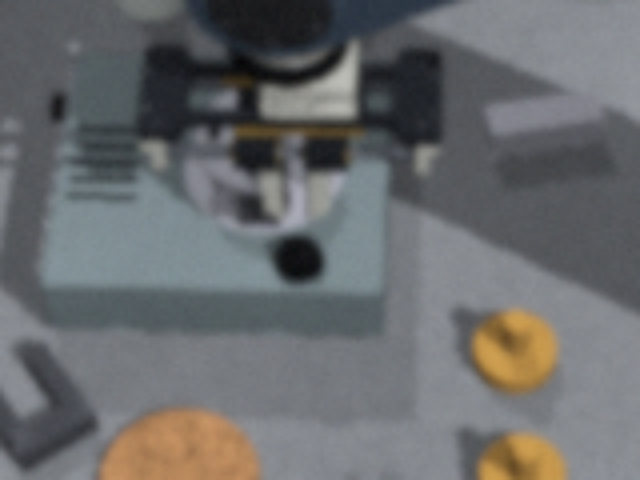

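Run:
```python
from h import *
s,M=st(); m=vision.camera_model("wrist"); S=vision.camera_model("side")
for p in [s["ee_pos"],[.595,.095,.086],[.636,.0185,.147],s["ee_pos"]-M[:,1]*.065]: print(proj(m,p), (proj(S,p)-[220,210])*4)
print(m)
print(pt(lm("w3.png"),319,260,.086), pt(lm("s3.png"),220+298/4,210+258/4,.086))
print(M.T@(m["xyz"]-s["ee_pos"]))
```

```text
t3.02 tcp [0.5945 0.0975 0.104 ] yaw 8.26 down [ 0.003  0.    -1.   ] F [ 0.18 -0.4  -0.19] op 0.0094 j [ 0.09  0.53  1.59  0.    1.02 -0.06]
[316.52027009 276.75098423] [296.58020521 237.55037843]
[316.74760782 269.99083303] [297.3409482  249.22219922]
[372.04925524 452.00264467] [257.10565342 101.6674206 ]
[316.38698531 334.08626339] [293.61127791 181.82272304]
{'fx': 372.7956183542157, 'fy': 372.7956183542157, 'cx': 316.3594699530174, 'cy': 244.0761721812804, 'xyz': array([0.58250705, 0.17689609, 0.30752186]), 'rotation': array([-0.14329502, -0.01119718,  0.07087466,  0.98707545])}
[0.59467828 0.10216555 0.086     ] [0.59317888 0.10209822 0.086     ]
[ 0.00020683 -0.20356702  0.08030097]
```

Request:
{"op": "play_rows", "data": {
  "motion": [
    {"dx": 0,"dy": 0.5,"dz": 0,"roll": 0},
    {"dx": 0,"dy": 1,"dz": 0,"roll": 0},
    {"dx": 0,"dy": 1.4,"dz": 0,"roll": 0},
    {"dx": 0,"dy": 1.7,"dz": 0,"roll": 0},
    {"dx": 0,"dy": 2.0,"dz": 0,"roll": 0},
    {"dx": 0,"dy": 2.2,"dz": 0,"roll": 0},
    {"dx": 0,"dy": 2.2,"dz": 0,"roll": 0}
  ]
}}

```text
clock: 3.6
ee_pos: [0.5932, 0.0972, 0.0794]
tool_rot: [-0.705, -0.051, 0.051, 0.705]
ft_force: [-0.0, -0.1, 1.0]
opening: 0.0003
```

Run:
```python
from h import *
st(); snap("wrist","w4.png")
```

```text
t3.60 tcp [0.5932 0.0972 0.0794] yaw 8.25 down [-0.001 -0.    -1.   ] F [-0.02 -0.06  1.04] op 0.0003 j [ 0.09  0.56  1.6   0.    0.98 -0.06]
```

View pics/w4.png

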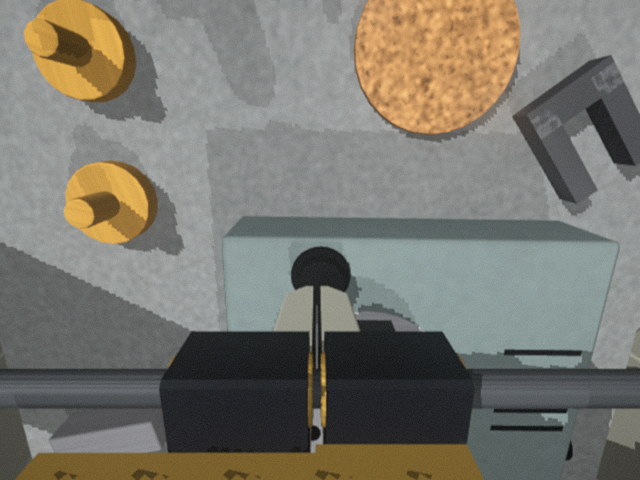

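Run:
```python
from h import *
S,a=snap("side","s5.png"); C,b=snap("scene","c5.png"); s,M=st()
W=lm("w4.png"); w=cv2.imread("pics/w4.png")
def crop(im,m,f,k=8,h=40):
    p=proj(m,s["ee_pos"]); x,y=int(p[0])-h,int(p[1])-h
    c=cv2.resize(im[y:y+2*h,x:x+2*h],None,fx=k,fy=k,interpolation=cv2.INTER_CUBIC)
    for q in [s["ee_pos"],s["ee_pos"]-M[:,1]*.037]:
        u,v=((proj(m,q)-[x,y]+.5)*k).astype(int); cv2.drawMarker(c,(u,v),(0,0,255),0,12,1)
    return c
A=np.hstack([crop(a[:,:,::-1].copy(),S,0,5),crop(w,W,0,5)]); cv2.imwrite("pics/z5.png",A)
```

```text
t3.75 tcp [0.5935 0.0972 0.0801] yaw 8.25 down [ 0.  0. -1.] F [-0.01  0.43 -0.15] op 0.0006 j [ 0.09  0.56  1.6  -0.    0.98 -0.06]
```

View pics/z5.png

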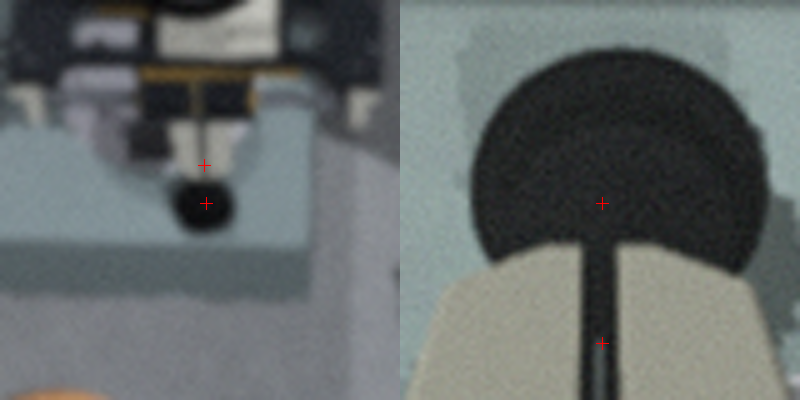

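Run:
```python
from h import *
w=cv2.imread("pics/w2.png"); w0=cv2.imread("pics/wrist0.png")
f=lambda w:cv2.resize(w[240:380,130:330],None,fx=4,fy=4,interpolation=cv2.INTER_CUBIC)
A=np.vstack([f(w0)]); cv2.imwrite("pics/z6.png",A)
im=cv2.imread("pics/side0.png")[380:480,420:520]
S=vision.camera_model("side");print(proj(S,[.1712,.5224,.1815]),proj(S,[.1712,.5224,.2185]))
cv2.imwrite("pics/z7.png",cv2.resize(im,None,fx=6,fy=6,interpolation=cv2.INTER_CUBIC))
C=vision.camera_model("scene");print(proj(C,[.1712,.5224,.1815]),proj(C,[.1712,.5224,.2185]))
im=cv2.imread("pics/scene0.png")[30:110,290:390]
cv2.imwrite("pics/z8.png",cv2.resize(im,None,fx=6,fy=6,interpolation=cv2.INTER_CUBIC))
```

```text
[458.39445486 446.30321844] [462.59357601 440.8862924 ]
[339.04475175 105.27740335] [339.29542077  96.44218251]
```

View pics/z6.png

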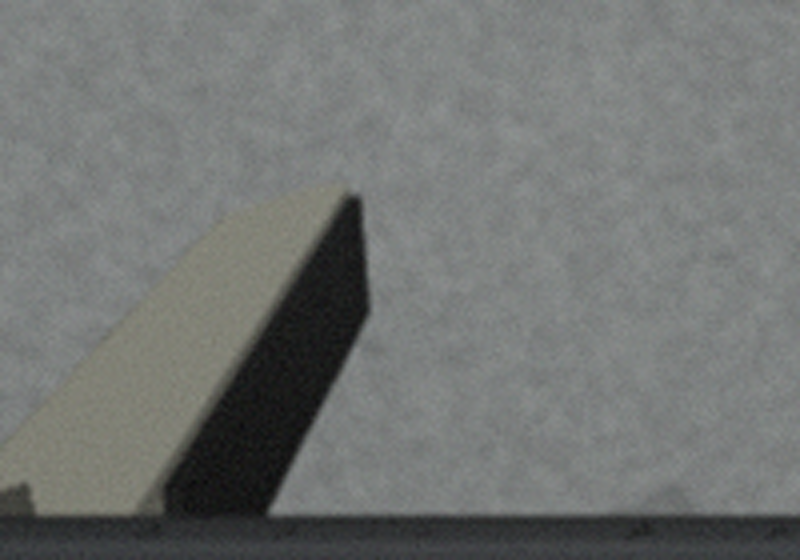

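View pics/z7.png

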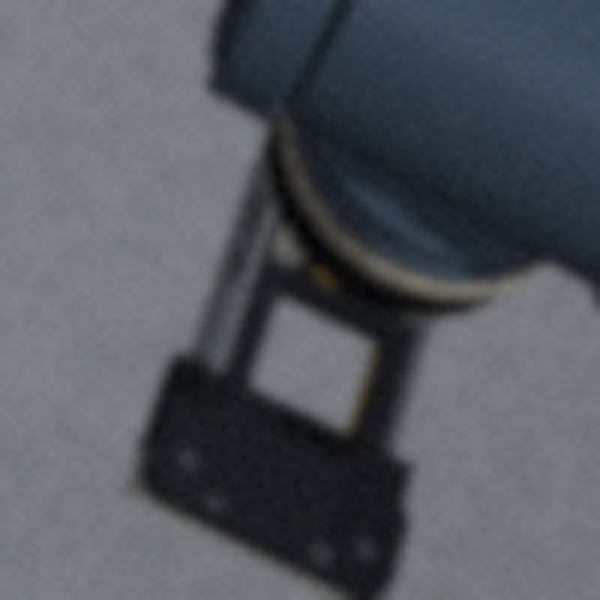

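View pics/z8.png

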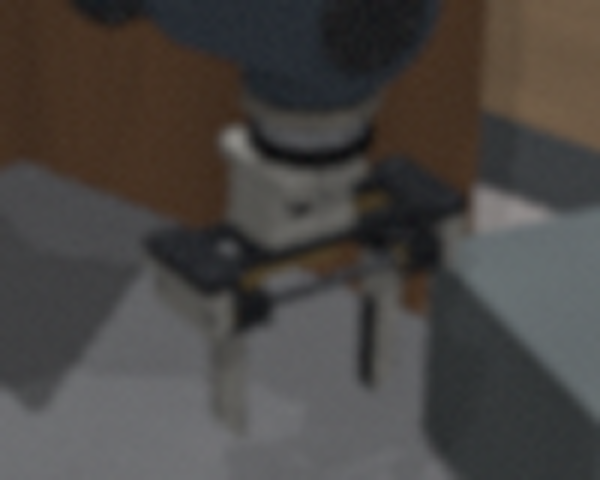

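Request:
{"op": "play_rows", "data": {
  "motion": [
    {"dx": 0,"dy": 0.7,"dz": 0,"roll": 0},
    {"dx": 0,"dy": 1.4,"dz": 0,"roll": 0},
    {"dx": 0,"dy": 2.1,"dz": 0,"roll": 0},
    {"dx": 0,"dy": 2.5,"dz": 0,"roll": 0},
    {"dx": 0,"dy": 2.7,"dz": 0,"roll": 0},
    {"dx": 0,"dy": 2.7,"dz": 0,"roll": 0}
  ]
}}

```text
clock: 4.25
ee_pos: [0.5931, 0.0972, 0.0522]
tool_rot: [0.705, 0.051, -0.051, -0.705]
ft_force: [0.2, 0.6, -0.5]
opening: 0.0007
```

Request:
{"op": "play_rows", "data": {
  "motion": [
    {"dx": 0,"dy": 0.2,"dz": 0,"roll": 0},
    {"dx": 0,"dy": 0.4,"dz": 0,"roll": 0},
    {"dx": 0,"dy": 0.6,"dz": 0,"roll": 0},
    {"dx": 0,"dy": 0.8,"dz": 0,"roll": 0},
    {"dx": 0,"dy": 0.8,"dz": 0,"roll": 0}
  ]
}}

```text
clock: 4.67
ee_pos: [0.5936, 0.0973, 0.0448]
tool_rot: [-0.705, -0.051, 0.051, 0.705]
ft_force: [0.3, -1.0, -0.5]
opening: 0.0006
```

Request:
{"op": "play_rows", "data": {
  "motion": [
    {"dx": 0,"dy": 0.2,"dz": 0,"roll": 0},
    {"dx": 0,"dy": 0.4,"dz": 0,"roll": 0}
  ]
}}

```text
clock: 4.83
ee_pos: [0.5936, 0.0973, 0.041]
tool_rot: [0.705, 0.051, -0.051, -0.705]
ft_force: [-0.2, 0.7, 3.0]
opening: 0.0004
```

Run:
```python
from h import *
S,a=snap("side","s9.png");snap("wrist","w9.png"); st()
cv2.imwrite("pics/s9a.png",np.hstack([cv2.resize(a[230:300,250:350,::-1],None,fx=4,fy=4,interpolation=cv2.INTER_CUBIC),cv2.resize(cv2.imread("pics/w9.png")[200:340,220:420],None,fx=2,fy=2)]))
```

```text
t4.93 tcp [0.5934 0.0972 0.0406] yaw 8.25 down [-0.  0. -1.] F [ 0.   -0.39 -0.33] op 0.0002 j [ 0.09  0.61  1.62  0.    0.91 -0.06]
```

View pics/s9a.png

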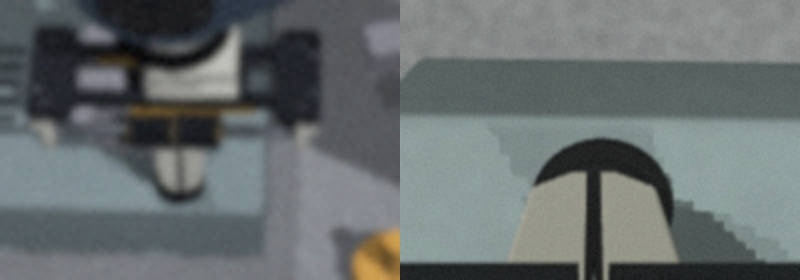

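Request:
{"op": "play_rows", "data": {
  "motion": [
    {"dx": 0,"dy": 0.2,"dz": 0,"roll": 0},
    {"dx": 0,"dy": 0.4,"dz": 0,"roll": 0}
  ]
}}

```text
clock: 5.1
ee_pos: [0.5936, 0.0973, 0.0396]
tool_rot: [0.705, 0.051, -0.051, -0.705]
ft_force: [-19.4, -2.7, 52.9]
opening: 0.0003
```

Request:
{"op": "play_rows", "data": {
  "motion": [
    {"dx": 0,"dy": 0.1,"dz": 0,"roll": 0},
    {"dx": 0,"dy": 0.2,"dz": 0,"roll": 0}
  ]
}}

```text
clock: 5.27
ee_pos: [0.5937, 0.0973, 0.0395]
tool_rot: [0.705, 0.051, -0.051, -0.705]
ft_force: [-25.8, -3.2, 63.0]
opening: 0.0005
```

Request:
{"op": "play_rows", "data": {
  "motion": [
    {"dx": 0,"dy": -1,"dz": 0,"roll": 0},
    {"dx": 0,"dy": -4,"dz": 0,"roll": 0},
    {"dx": 0,"dy": -8,"dz": 0,"roll": 0},
    {"dx": 0,"dy": -12,"dz": 0,"roll": 0},
    {"dx": 0,"dy": -16,"dz": 0,"roll": 0},
    {"dx": 0,"dy": -16,"dz": -4,"roll": 0},
    {"dx": 0,"dy": -16,"dz": -8,"roll": 0},
    {"dx": 0,"dy": -16,"dz": -12,"roll": 0},
    {"dx": 0,"dy": -16,"dz": -14,"roll": 0},
    {"dx": 0,"dy": -16,"dz": -14,"roll": 0},
    {"dx": 0,"dy": -16,"dz": -14,"roll": 0}
  ],
  "hand": 0
}}

```text
clock: 6.18
ee_pos: [0.6133, -0.042, 0.1945]
tool_rot: [-0.705, -0.05, 0.05, 0.705]
ft_force: [-0.6, 0.4, -0.3]
opening: 0.069
```

Run:
```python
from h import *
st(); snap("wrist","w10.png"); go(.636,.0185,.12,8)
```

```text
t6.18 tcp [ 0.6133 -0.042   0.1945] yaw 8.14 down [-0.001  0.    -1.   ] F [-0.63  0.39 -0.27] op 0.069 j [-0.14  0.46  1.46  0.    1.22 -0.29]
t6.23 tcp [ 0.6132 -0.0409  0.1946] yaw 8.22 down [-0.001  0.    -1.   ] F [-0.09  0.94  0.39] op 0.0731 j [-0.14  0.46  1.46  0.    1.22 -0.29]
dx 3.11 dy 7.46 dz 5.55 roll 0.0039
```

View pics/w10.png

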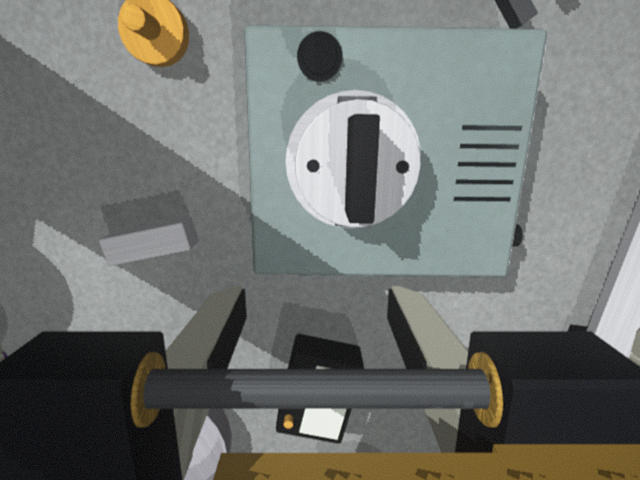

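Run:
```python
from h import *
m=lm("w10.png")
h1=pt(m,313,166,.108);h2=pt(m,403,167,.108);print((h1+h2)/2,np.degrees(np.arctan2(*(h2-h1)[[1,0]])))
print(pt(m,364,114,.147),pt(m,362,222,.147),pt(m,319,50,.0765))
d=[pt(m,*q,.07) for q in [(247,28),(546,30),(506,274),(254,272)]];print(np.mean(d,0)-.03*np.array([.99,.139,0]))
go(.636,.0185,.0755,8)
```

```text
[0.63660143 0.0181131  0.108     ] 7.497903964186773
[0.6300971 0.0536125 0.147    ] [ 0.64120575 -0.01597538  0.147     ] [0.59484339 0.09963264 0.0765    ]
[0.63589773 0.0187381  0.07      ]
t6.23 tcp [ 0.6132 -0.0409  0.1946] yaw 8.22 down [-0.001  0.    -1.   ] F [-0.09  0.94  0.39] op 0.0731 j [-0.14  0.46  1.46  0.    1.22 -0.29]
dx 3.11 dy 11.91 dz 5.54 roll 0.0039
```

Request:
{"op": "play_rows", "data": {
  "motion": [
    {"dx": 3.1,"dy": 0,"dz": 5.5,"roll": 0},
    {"dx": 3.1,"dy": 0,"dz": 5.5,"roll": 0},
    {"dx": 3.1,"dy": 0,"dz": 5.5,"roll": 0},
    {"dx": 3.1,"dy": 3,"dz": 5.5,"roll": 0},
    {"dx": 3.1,"dy": 6,"dz": 5.5,"roll": 0},
    {"dx": 3.1,"dy": 8,"dz": 5.5,"roll": 0},
    {"dx": 3.1,"dy": 10,"dz": 5.5,"roll": 0},
    {"dx": 3.1,"dy": 11,"dz": 5.5,"roll": 0},
    {"dx": 3.1,"dy": 11.7,"dz": 5.5,"roll": 0},
    {"dx": 3.1,"dy": 11.7,"dz": 5.5,"roll": 0},
    {"dx": 3.1,"dy": 11.7,"dz": 5.5,"roll": 0}
  ]
}}

```text
clock: 7.15
ee_pos: [0.6366, 0.0179, 0.0787]
tool_rot: [0.705, 0.051, -0.051, -0.705]
ft_force: [0.1, -0.1, 0.5]
opening: 0.0933
```

Run:
```python
from h import *
go(.636,.0185,.0755,8); snap("wrist","w11.png")
```

```text
t7.15 tcp [0.6366 0.0179 0.0787] yaw 8.28 down [ 0.001 -0.    -1.   ] F [ 0.06 -0.09  0.55] op 0.0933 j [-0.05  0.62  1.5  -0.    1.02 -0.19]
dx -0.06 dy 0.32 dz 0.07 roll 0.0048
```

View pics/w11.png

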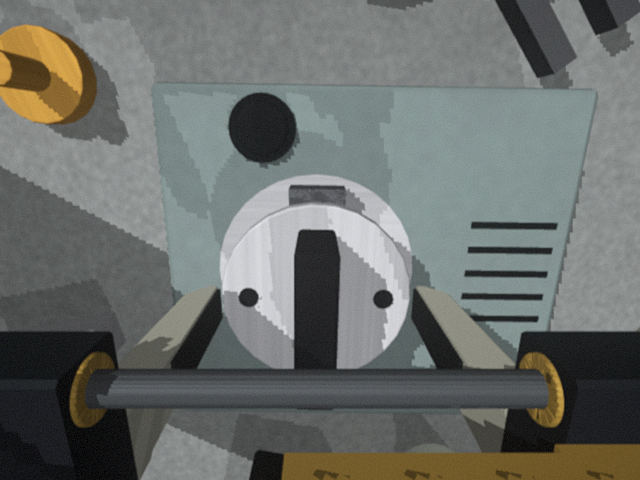

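Request:
{"op": "play_rows", "data": {
  "motion": [
    {"dx": 0,"dy": 0.2,"dz": 0,"roll": 0},
    {"dx": 0,"dy": 0.2,"dz": 0,"roll": 0},
    {"dx": 0,"dy": 0.2,"dz": 0,"roll": 0},
    {"dx": 0,"dy": 0.2,"dz": 0,"roll": 0},
    {"dx": 0,"dy": 0.2,"dz": 0,"roll": 0},
    {"dx": 0,"dy": 0.2,"dz": 0,"roll": 0},
    {"dx": 0,"dy": 0.2,"dz": 0,"roll": 0},
    {"dx": 0,"dy": 0.2,"dz": 0,"roll": 0},
    {"dx": 0,"dy": 0.2,"dz": 0,"roll": 0},
    {"dx": 0,"dy": 0.2,"dz": 0,"roll": 0},
    {"dx": 0,"dy": 0.2,"dz": 0,"roll": 0},
    {"dx": 0,"dy": 0.2,"dz": 0,"roll": 0},
    {"dx": 0,"dy": 0.2,"dz": 0,"roll": 0},
    {"dx": 0,"dy": 0.2,"dz": 0,"roll": 0}
  ],
  "hand": 255,
  "squeeze": 45
}}

```text
clock: 8.37
ee_pos: [0.6363, 0.0176, 0.0759]
tool_rot: [0.705, 0.051, -0.051, -0.705]
ft_force: [0.3, -0.9, 0.7]
opening: 0.0179
```

Request:
{"op": "play_rows", "data": {
  "motion": [
    {"dx": 0,"dy": 0,"dz": 0,"roll": -0.05},
    {"dx": 0,"dy": 0,"dz": 0,"roll": -0.12},
    {"dx": 0,"dy": 0,"dz": 0,"roll": -0.2},
    {"dx": 0,"dy": 0,"dz": 0,"roll": -0.3},
    {"dx": 0,"dy": 0,"dz": 0,"roll": -0.3},
    {"dx": 0,"dy": 0,"dz": 0,"roll": -0.3}
  ]
}}

```text
clock: 8.87
ee_pos: [0.6363, 0.0176, 0.0759]
tool_rot: [0.69, 0.155, -0.155, -0.69]
ft_force: [0.8, 0.7, 0.1]
opening: 0.0178
```

Run:
```python
from h import *
s,M=st(); print(s["ft_torque"]); snap("wrist","w12.png")
```

```text
t8.87 tcp [0.6363 0.0176 0.0759] yaw 25.28 down [ 0. -0. -1.] F [0.77 0.68 0.14] op 0.0178 j [-0.05  0.62  1.5  -0.    1.02 -0.49]
[-0.00471158  0.04920964  0.10686081]
```

View pics/w12.png

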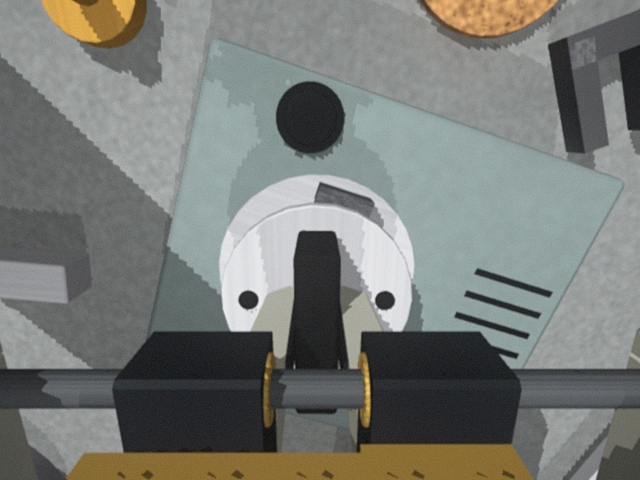

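Request:
{"op": "play_rows", "data": {
  "motion": [
    {"dx": 0,"dy": 0,"dz": 0,"roll": -0.1},
    {"dx": 0,"dy": 0,"dz": 0,"roll": -0.2},
    {"dx": 0,"dy": 0,"dz": 0,"roll": -0.3},
    {"dx": 0,"dy": 0,"dz": 0,"roll": -0.4},
    {"dx": 0,"dy": 0,"dz": 0,"roll": -0.5},
    {"dx": 0,"dy": 0,"dz": 0,"roll": -0.6},
    {"dx": 0,"dy": 0,"dz": 0,"roll": -0.7},
    {"dx": 0,"dy": 0,"dz": 0,"roll": -0.8},
    {"dx": 0,"dy": 0,"dz": 0,"roll": -0.9},
    {"dx": 0,"dy": 0,"dz": 0,"roll": -1.0},
    {"dx": 0,"dy": 0,"dz": 0,"roll": -1.1},
    {"dx": 0,"dy": 0,"dz": 0,"roll": -1.18},
    {"dx": 0,"dy": 0,"dz": 0,"roll": -1.23},
    {"dx": 0,"dy": 0,"dz": 0,"roll": -1.26},
    {"dx": 0,"dy": 0,"dz": 0,"roll": -1.28},
    {"dx": 0,"dy": 0,"dz": 0,"roll": -1.29},
    {"dx": 0,"dy": 0,"dz": 0,"roll": -1.29}
  ]
}}

```text
clock: 10.33
ee_pos: [0.6363, 0.0176, 0.0759]
tool_rot: [0.458, 0.539, -0.539, -0.458]
ft_force: [0.7, 0.1, -1.3]
opening: 0.0176
```

Run:
```python
from h import *
s,M=st(); print(s["ft_torque"]); snap("wrist","w13.png")
```

```text
t10.33 tcp [0.6363 0.0176 0.0759] yaw 99.29 down [ 0. -0. -1.] F [ 0.69  0.1  -1.32] op 0.0176 j [-0.05  0.62  1.5  -0.    1.02 -1.78]
[ 0.04551732 -0.06361447  0.03298008]
```

View pics/w13.png

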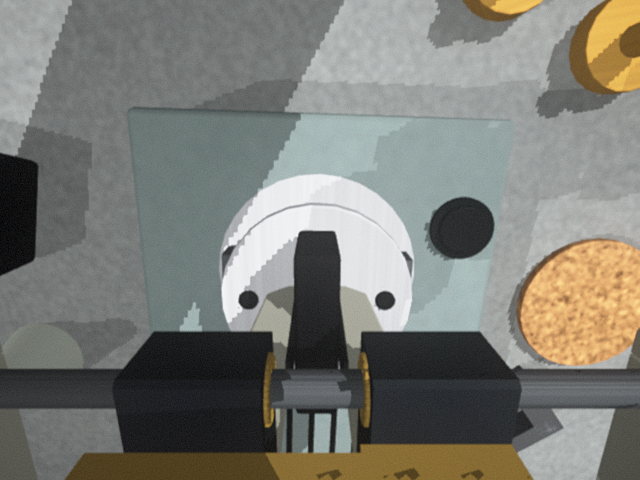

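Request:
{"op": "play_rows", "data": {
  "motion": [
    {"dx": 0,"dy": 0,"dz": 0,"roll": -0.02},
    {"dx": 0,"dy": 0,"dz": 0,"roll": -0.04},
    {"dx": 0,"dy": 0,"dz": 0,"roll": -0.05},
    {"dx": 0,"dy": 0,"dz": 0,"roll": -0.05}
  ]
}}

```text
clock: 10.72
ee_pos: [0.6363, 0.0176, 0.0759]
tool_rot: [0.444, 0.55, -0.55, -0.444]
ft_force: [0.1, -0.5, -0.8]
opening: 0.0176
```

Run:
```python
from h import *
s,M=st(); print(s["ft_torque"])
```

```text
t10.72 tcp [0.6363 0.0176 0.0759] yaw 102.22 down [-0.  0. -1.] F [ 0.09 -0.45 -0.8 ] op 0.0176 j [-0.05  0.62  1.5   0.    1.02 -1.83]
[-0.03611534 -0.05094233 -0.53376013]
```

Request:
{"op": "play_rows", "data": {
  "motion": [
    {"dx": 0,"dy": 0,"dz": 0,"roll": 0.03},
    {"dx": 0,"dy": 0,"dz": 0,"roll": 0.03},
    {"dx": 0,"dy": -0.4,"dz": 0,"roll": 0.03},
    {"dx": 0,"dy": -0.8,"dz": 0,"roll": 0.03},
    {"dx": 0,"dy": -1.2,"dz": 0,"roll": 0.03},
    {"dx": 0,"dy": -1.2,"dz": 0,"roll": 0.03}
  ]
}}

```text
clock: 11.22
ee_pos: [0.6367, 0.0176, 0.0888]
tool_rot: [0.452, 0.544, -0.544, -0.452]
ft_force: [-1.2, -0.1, -4.2]
opening: 0.0178
```

Run:
```python
from h import *
s,M=st(); print(s["ft_torque"]);snap("wrist","w14.png")
```

```text
t11.22 tcp [0.6367 0.0176 0.0888] yaw 100.52 down [ 0.001 -0.    -1.   ] F [-1.23 -0.06 -4.17] op 0.0178 j [-0.05  0.61  1.49  0.    1.04 -1.8 ]
[ 0.05776917 -0.01154895  0.07659765]
```

View pics/w14.png

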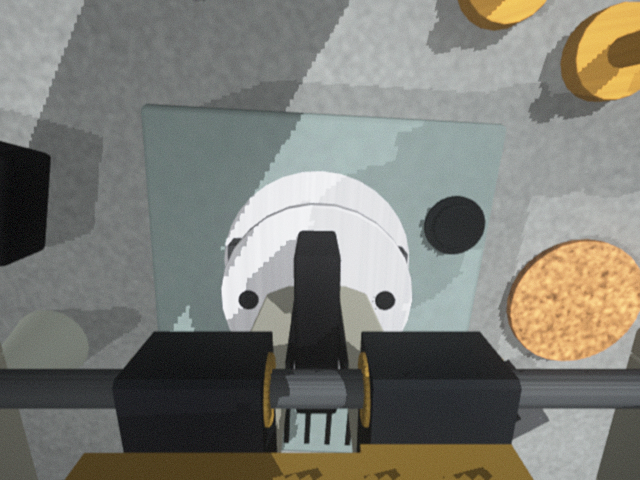

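Request:
{"op": "play_rows", "data": {
  "motion": [
    {"dx": 0,"dy": -1.5,"dz": 0,"roll": 0},
    {"dx": 0,"dy": -3,"dz": 0,"roll": 0},
    {"dx": 0,"dy": -5,"dz": 0,"roll": 0},
    {"dx": 0,"dy": -8,"dz": 0,"roll": 0},
    {"dx": 0,"dy": -10,"dz": 0,"roll": 0},
    {"dx": 0,"dy": -10,"dz": 0,"roll": 0},
    {"dx": 0,"dy": -10,"dz": 0,"roll": 0}
  ]
}}

```text
clock: 11.85
ee_pos: [0.6364, 0.0176, 0.1879]
tool_rot: [0.452, 0.544, -0.543, -0.452]
ft_force: [-0.4, 0.8, -5.8]
opening: 0.0177
```

Run:
```python
from h import *
s,M=st(); print(s["ft_torque"]);snap("wrist","w15.png")
m=vision.camera_model("wrist"); print(proj(m,[[.655,.24,.008],[.44,.103,.018],[.425,.2,.018]]))
```

```text
t11.85 tcp [0.6364 0.0176 0.1879] yaw 100.5 down [ 0.001 -0.    -1.   ] F [-0.43  0.77 -5.78] op 0.0177 j [-0.05  0.5   1.41  0.    1.23 -1.8 ]
[0.03982877 0.01878518 0.03488462]
[[512.86432643 266.76275063]
 [450.28401723  18.80038448]
 [560.58681956  22.51530002]]
```

View pics/w15.png

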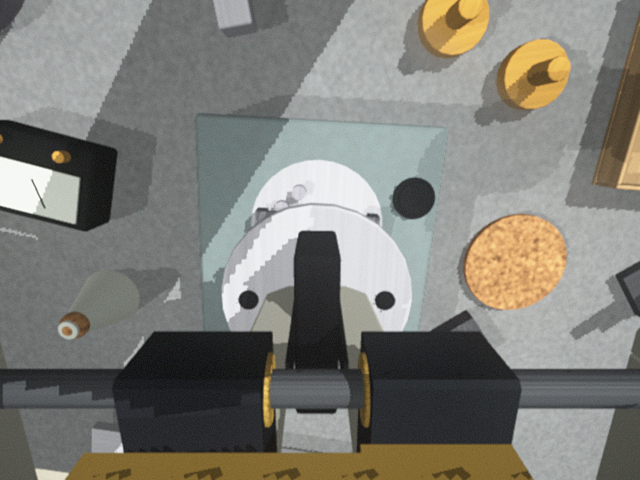

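Run:
```python
from h import *
m=lm("w15.png")
print(pt(m,516,261,.008),[pt(m,*q,.008).round(3) for q in [(464,262),(568,260),(520,213),(512,310)]])
p=pt(m,516,261,.008); go(p[0],p[1],.19,98)
# rotor axis vs tcp: holes midpoint; rotor origin z
s,M=st(); print(pt(m,248,300,s["ee_pos"][2]+.0325),pt(m,385,300,s["ee_pos"][2]+.0325))
```

```text
[0.64961494 0.24201353 0.008     ] [array([0.661, 0.187, 0.008]), array([0.638, 0.297, 0.008]), array([0.598, 0.228, 0.008]), array([0.707, 0.257, 0.008])]
t11.90 tcp [0.6357 0.0176 0.1865] yaw 100.5 down [-0.002  0.    -1.   ] F [-0.75 -0.01 -5.69] op 0.0178 j [-0.05  0.5   1.41  0.    1.23 -1.8 ]
dx 21.81 dy -0.35 dz -5.46 roll 0.0436
t11.90 tcp [0.6357 0.0176 0.1865] yaw 100.5 down [-0.002  0.    -1.   ] F [-0.75 -0.01 -5.69] op 0.0178 j [-0.05  0.5   1.41  0.    1.23 -1.8 ]
[ 0.6437679  -0.01521996  0.21900468] [0.63120517 0.05282706 0.21900468]
```

Run:
```python
from h import *
S=lm("s9.png");print(pt(S,256,390,.01),pt(S,235,383,.0),pt(S,274,446,.17),pt(S,277,478,.0))
go(.651,.242,.19,98)
```

```text
[0.63516863 0.40997685 0.01      ] [0.69412709 0.39684191 0.        ] [0.54228814 0.57646897 0.17      ] [0.5415579  0.59936755 0.        ]
t11.90 tcp [0.6357 0.0176 0.1865] yaw 100.5 down [-0.002  0.    -1.   ] F [-0.75 -0.01 -5.69] op 0.0178 j [-0.05  0.5   1.41  0.    1.23 -1.8 ]
dx 21.79 dy -0.35 dz -5.60 roll 0.0436
```

Request:
{"op": "play_rows", "data": {
  "motion": [
    {"dx": 2,"dy": 0,"dz": -0.5,"roll": 0.01},
    {"dx": 5,"dy": 0,"dz": -1.2,"roll": 0.01},
    {"dx": 8,"dy": 0,"dz": -2,"roll": 0.02},
    {"dx": 11,"dy": 0,"dz": -2.8,"roll": 0.03},
    {"dx": 14,"dy": 0,"dz": -3.6,"roll": 0.04},
    {"dx": 17,"dy": 0,"dz": -4.4,"roll": 0.04},
    {"dx": 19.5,"dy": 0,"dz": -5,"roll": 0.04},
    {"dx": 21,"dy": 0,"dz": -5.4,"roll": 0.04},
    {"dx": 21.8,"dy": 0,"dz": -5.6,"roll": 0.04},
    {"dx": 21.8,"dy": 2,"dz": -5.6,"roll": 0.04},
    {"dx": 21.8,"dy": 5,"dz": -5.6,"roll": 0.04},
    {"dx": 21.8,"dy": 8,"dz": -5.6,"roll": 0.04},
    {"dx": 21.8,"dy": 10,"dz": -5.6,"roll": 0.04},
    {"dx": 21.8,"dy": 11,"dz": -5.6,"roll": 0.04},
    {"dx": 21.8,"dy": 11,"dz": -5.6,"roll": 0.04},
    {"dx": 21.8,"dy": 11,"dz": -5.6,"roll": 0.04}
  ]
}}

```text
clock: 13.23
ee_pos: [0.652, 0.2416, 0.0783]
tool_rot: [-0.463, -0.534, 0.534, 0.463]
ft_force: [0.1, -0.5, -4.2]
opening: 0.0176
```

Run:
```python
from h import *
go(.651,.242,.0139,98); snap("wrist","w16.png"); _,a=snap("side","s16.png")
cv2.imwrite("pics/s16a.png",cv2.resize(a[240:360,200:340,::-1],None,fx=5,fy=5,interpolation=cv2.INTER_CUBIC))
```

```text
t13.23 tcp [0.652  0.2416 0.0783] yaw 98.18 down [ 0. -0. -1.] F [ 0.11 -0.55 -4.16] op 0.0176 j [ 0.29  0.72  1.32 -0.    1.11 -1.43]
dx 0.05 dy 6.44 dz 0.09 roll 0.0031
```

View pics/w16.png

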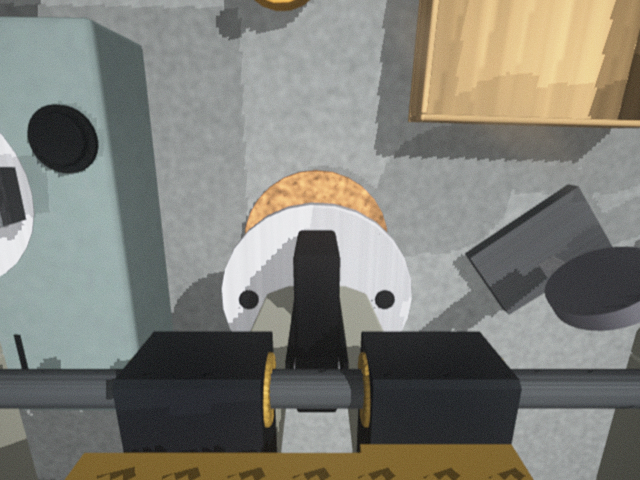

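View pics/s16a.png

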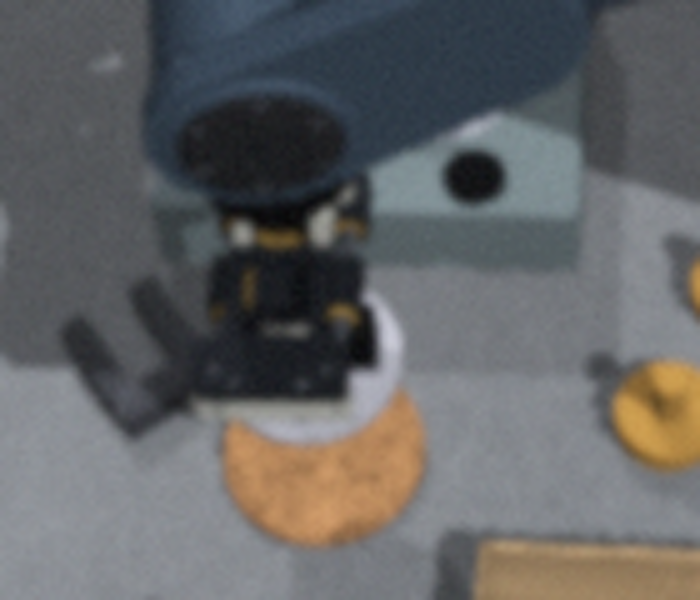

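Run:
```python
from h import *
m=lm("w16.png"); print(proj(m,[.651-.0545,.242-.0077,.008]), pt(m,318,170,.008))
```

```text
[315.90588999 167.39288118] [0.59812119 0.23606196 0.008     ]
```

Request:
{"op": "play_rows", "data": {
  "motion": [
    {"dx": 0,"dy": 1.5,"dz": 0,"roll": 0},
    {"dx": 0,"dy": 3,"dz": 0,"roll": 0},
    {"dx": 0,"dy": 4.5,"dz": 0,"roll": 0},
    {"dx": 0,"dy": 5.3,"dz": 0,"roll": 0},
    {"dx": 0,"dy": 5.7,"dz": 0,"roll": 0},
    {"dx": 0,"dy": 5.9,"dz": 0,"roll": 0},
    {"dx": 0,"dy": 5.9,"dz": 0,"roll": 0},
    {"dx": 0,"dy": 5.9,"dz": 0,"roll": 0}
  ]
}}

```text
clock: 14.0
ee_pos: [0.6521, 0.2423, 0.0197]
tool_rot: [0.463, 0.535, -0.534, -0.463]
ft_force: [0.4, 0.1, -3.7]
opening: 0.0178
```

Request:
{"op": "play_rows", "data": {
  "motion": [
    {"dx": 0,"dy": 0.2,"dz": 0,"roll": 0},
    {"dx": 0,"dy": 0.4,"dz": 0,"roll": 0},
    {"dx": 0,"dy": 0.5,"dz": 0,"roll": 0},
    {"dx": 0,"dy": 0.5,"dz": 0,"roll": 0}
  ]
}}

```text
clock: 14.33
ee_pos: [0.652, 0.2422, 0.0147]
tool_rot: [0.463, 0.535, -0.534, -0.463]
ft_force: [-0.6, -0.4, 1.5]
opening: 0.0178
```

Request:
{"op": "play_rows", "data": {
  "motion": [
    {"dx": 0,"dy": 0,"dz": 0,"roll": 0},
    {"dx": 0,"dy": 0,"dz": 0,"roll": 0},
    {"dx": 0,"dy": 0,"dz": 0,"roll": 0},
    {"dx": 0,"dy": 0,"dz": 0,"roll": 0},
    {"dx": 0,"dy": 0,"dz": 0,"roll": 0},
    {"dx": 0,"dy": 0,"dz": 0,"roll": 0},
    {"dx": 0,"dy": -1,"dz": 0,"roll": 0},
    {"dx": 0,"dy": -3,"dz": 0,"roll": 0},
    {"dx": 0,"dy": -7,"dz": 0,"roll": 0},
    {"dx": 0,"dy": -11,"dz": 0,"roll": 0},
    {"dx": 0,"dy": -15,"dz": 0,"roll": 0},
    {"dx": 0,"dy": -18,"dz": 0,"roll": 0},
    {"dx": 0,"dy": -18,"dz": -4,"roll": 0},
    {"dx": 0,"dy": -18,"dz": -8,"roll": 0},
    {"dx": 0,"dy": -18,"dz": -8,"roll": 0},
    {"dx": 0,"dy": -18,"dz": -8,"roll": 0}
  ],
  "hand": 120
}}

```text
clock: 15.67
ee_pos: [0.7316, 0.2534, 0.1924]
tool_rot: [-0.463, -0.534, 0.535, 0.463]
ft_force: [-0.2, -0.7, -1.1]
opening: 0.0489
```

Run:
```python
from h import *
st(); snap("wrist","w17.png")
```

```text
t15.67 tcp [0.7316 0.2534 0.1924] yaw 98.17 down [-0.001 -0.    -1.   ] F [-0.15 -0.65 -1.07] op 0.0489 j [ 0.27  0.78  0.92 -0.    1.44 -1.44]
```

View pics/w17.png

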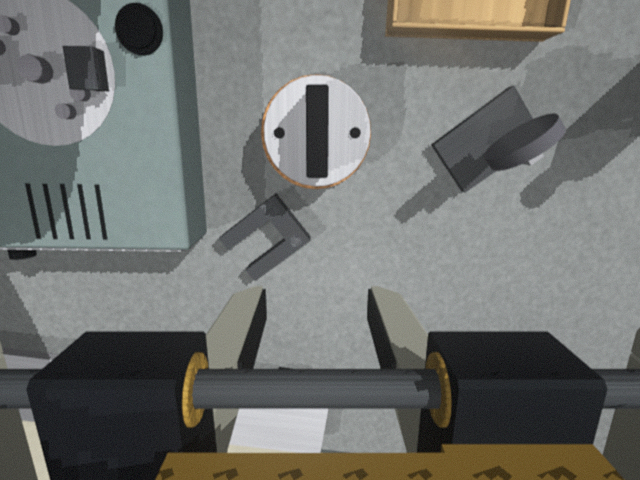

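Request:
{"op": "play_rows", "data": {
  "motion": [
    {"dx": 0,"dy": -4,"dz": 0,"roll": 0},
    {"dx": -3,"dy": -6,"dz": 4,"roll": 0.05},
    {"dx": -6,"dy": -6,"dz": 8,"roll": 0.14},
    {"dx": -9,"dy": -6,"dz": 12,"roll": 0.14},
    {"dx": -12,"dy": -6,"dz": 16,"roll": 0.14},
    {"dx": -14,"dy": -6,"dz": 20,"roll": 0.14},
    {"dx": -16,"dy": -6,"dz": 23,"roll": 0.14},
    {"dx": -16,"dy": -6,"dz": 23.5,"roll": 0.14},
    {"dx": -16,"dy": -6,"dz": 23.5,"roll": 0.14},
    {"dx": -16,"dy": -6,"dz": 23.5,"roll": 0.14}
  ]
}}

```text
clock: 16.55
ee_pos: [0.519, 0.0611, 0.2554]
tool_rot: [0.5, 0.501, -0.5, -0.499]
ft_force: [0.3, -0.1, 0.4]
opening: 0.0493
```

Run:
```python
from h import *
m=lm("w17.png"); print("rotor",pt(m,317,132.5,.046))
st(); snap("wrist","w18.png")
```

```text
rotor [0.6516307  0.24353676 0.046     ]
t16.55 tcp [0.519  0.0611 0.2554] yaw 90.11 down [ 0.002  0.    -1.   ] F [ 0.29 -0.1   0.41] op 0.0493 j [ 0.03  0.23  1.63  0.    1.28 -1.54]
```

View pics/w18.png

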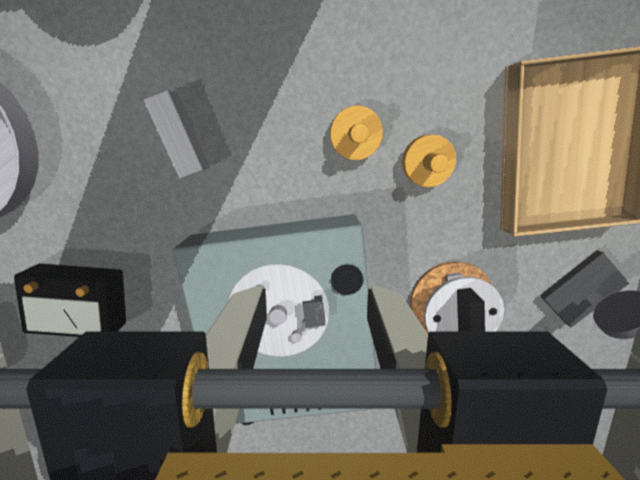

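Run:
```python
from h import *
m=lm("w18.png"); im=cv2.imread("pics/w18.png")
print("d1",pt(m,360,132,.051),pt(m,356.5,132.5,.018),"d2",pt(m,439,161.5,.051),pt(m,430,161,.018))
b=[pt(m,*q,.032)[:2] for q in [(145,99),(171,89),(203,170),(178,178)]]; print(np.round(b,3),np.mean(b,0))
cv2.imwrite("pics/w18a.png",np.hstack([cv2.resize(im[70:200,120:250],None,fx=3,fy=3,interpolation=cv2.INTER_CUBIC),cv2.resize(im[90:220,325:465],None,fx=3,fy=3,interpolation=cv2.INTER_CUBIC)]))
print("dish S",pt(lm("s9.png"),362,178,.034))
```

```text
d1 [0.43818932 0.10774083 0.051     ] [0.4386527  0.10751875 0.018     ] d2 [0.46832411 0.19341619 0.051     ] [0.47012595 0.19360151 0.018     ]
[[ 0.405 -0.121]
 [ 0.395 -0.092]
 [ 0.479 -0.066]
 [ 0.488 -0.095]] [ 0.44179162 -0.09361843]
dish S [ 0.4499247  -0.35283085  0.034     ]
```

View pics/w18a.png

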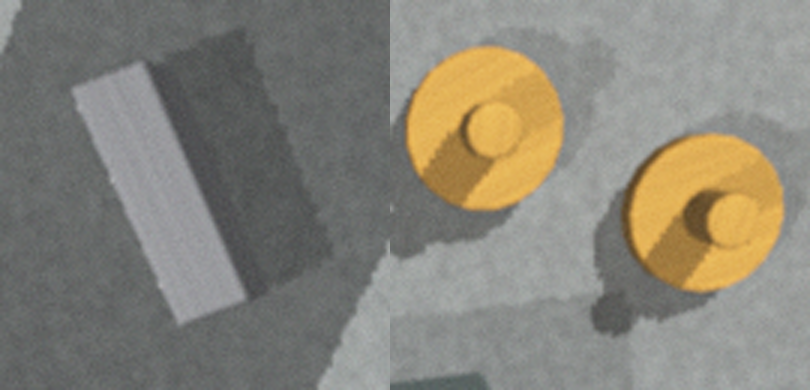

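Run:
```python
from h import *
go(.469,.1935,-.014,90)
```

```text
t16.60 tcp [0.5202 0.0617 0.2552] yaw 90.16 down [ 0.002  0.    -1.   ] F [-0.47  0.41  0.15] op 0.0493 j [ 0.03  0.23  1.62  0.    1.28 -1.54]
dx 13.19 dy 26.91 dz 5.14 roll 0.0027
```

Request:
{"op": "play_rows", "data": {
  "motion": [
    {"dx": 4,"dy": 0,"dz": 1.5,"roll": 0},
    {"dx": 8,"dy": 0,"dz": 3,"roll": 0},
    {"dx": 11,"dy": 0,"dz": 4.5,"roll": 0},
    {"dx": 13.2,"dy": 3,"dz": 5.1,"roll": 0},
    {"dx": 13.2,"dy": 7,"dz": 5.1,"roll": 0},
    {"dx": 13.2,"dy": 11,"dz": 5.1,"roll": 0},
    {"dx": 13.2,"dy": 15,"dz": 5.1,"roll": 0},
    {"dx": 13.2,"dy": 18.5,"dz": 5.1,"roll": 0},
    {"dx": 13.2,"dy": 20.5,"dz": 5.1,"roll": 0},
    {"dx": 13.2,"dy": 21,"dz": 5.1,"roll": 0},
    {"dx": 13.2,"dy": 21,"dz": 5.1,"roll": 0},
    {"dx": 13.2,"dy": 21,"dz": 5.1,"roll": 0}
  ]
}}

```text
clock: 17.6
ee_pos: [0.4704, 0.1941, 0.045]
tool_rot: [0.499, 0.501, -0.501, -0.499]
ft_force: [-0.9, 0.5, -0.3]
opening: 0.0495
```

Run:
```python
from h import *
go(.469,.1935,-.014,90); snap("wrist","w19.png")
```

```text
t17.60 tcp [0.4704 0.1941 0.045 ] yaw 90.22 down [ 0.001  0.    -1.   ] F [-0.95  0.46 -0.27] op 0.0495 j [ 0.3   0.47  1.87  0.    0.8  -1.27]
dx -0.07 dy 5.90 dz 0.15 roll 0.0038
```

View pics/w19.png

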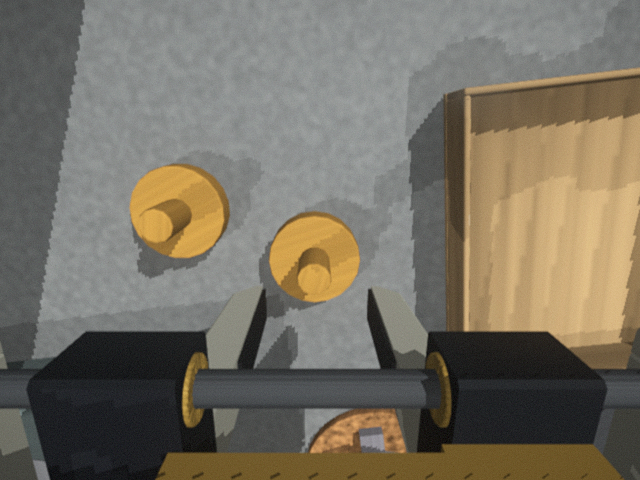

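Run:
```python
from h import *
m=lm("w19.png"); print(pt(m,315,278,.051),pt(m,314,257,.018), "tray near-left rim edge", pt(m,466,91,.034),pt(m,466,340,.034))
```

```text
[0.46959739 0.19429435 0.051     ] [0.4680991  0.19355968 0.018     ] tray near-left rim edge [0.36885394 0.27483219 0.034     ] [0.5193425  0.29255782 0.034     ]
```

Request:
{"op": "play_rows", "data": {
  "motion": [
    {"dx": 0,"dy": 2,"dz": 0.1,"roll": 0},
    {"dx": 0,"dy": 4,"dz": 0.1,"roll": 0},
    {"dx": 0,"dy": 5.3,"dz": 0.1,"roll": 0},
    {"dx": 0,"dy": 5.8,"dz": 0.1,"roll": 0},
    {"dx": 0,"dy": 5.8,"dz": 0.1,"roll": 0}
  ]
}}

```text
clock: 18.07
ee_pos: [0.469, 0.1936, -0.0137]
tool_rot: [0.499, 0.501, -0.501, -0.499]
ft_force: [0.3, -0.4, -0.5]
opening: 0.0494
```

Request:
{"op": "play_rows", "data": {
  "motion": [
    {"dx": 0,"dy": 0,"dz": 0,"roll": 0},
    {"dx": 0,"dy": 0,"dz": 0,"roll": 0},
    {"dx": 0,"dy": 0,"dz": 0,"roll": 0},
    {"dx": 0,"dy": 0,"dz": 0,"roll": 0},
    {"dx": 0,"dy": 0,"dz": 0,"roll": 0},
    {"dx": 0,"dy": 0,"dz": 0,"roll": 0},
    {"dx": 0,"dy": 0,"dz": 0,"roll": 0},
    {"dx": 0,"dy": 0,"dz": 0,"roll": 0}
  ],
  "hand": 255,
  "squeeze": 35
}}

```text
clock: 18.73
ee_pos: [0.4689, 0.1935, -0.0136]
tool_rot: [0.499, 0.501, -0.501, -0.499]
ft_force: [-1.4, -1.6, 7.4]
opening: 0.0195
```

Request:
{"op": "play_rows", "data": {
  "motion": [
    {"dx": 0,"dy": -2,"dz": 0,"roll": 0},
    {"dx": 0,"dy": -5,"dz": 0,"roll": 0},
    {"dx": 0,"dy": -8,"dz": 0,"roll": 0},
    {"dx": 0,"dy": -11,"dz": 0,"roll": 0},
    {"dx": 0,"dy": -13,"dz": 0,"roll": 0},
    {"dx": 0,"dy": -13,"dz": 0,"roll": 0}
  ]
}}

```text
clock: 19.23
ee_pos: [0.4704, 0.1941, 0.1194]
tool_rot: [0.5, 0.503, -0.499, -0.498]
ft_force: [0.6, 0.1, -4.3]
opening: 0.019
```

Request:
{"op": "play_rows", "data": {
  "motion": [
    {"dx": -3,"dy": -2,"dz": 0,"roll": 0},
    {"dx": -6,"dy": -2,"dz": 0,"roll": 0},
    {"dx": -9,"dy": -2,"dz": -1,"roll": 0},
    {"dx": -12,"dy": -2,"dz": -1,"roll": 0},
    {"dx": -15,"dy": -2,"dz": -2,"roll": 0},
    {"dx": -18,"dy": -2,"dz": -2,"roll": 0},
    {"dx": -21,"dy": -2,"dz": -3,"roll": 0},
    {"dx": -24,"dy": -2,"dz": -3,"roll": 0},
    {"dx": -27,"dy": -2,"dz": -4,"roll": 0},
    {"dx": -30,"dy": -2,"dz": -4,"roll": 0},
    {"dx": -33,"dy": -2,"dz": -5,"roll": 0},
    {"dx": -36,"dy": -2,"dz": -5,"roll": 0},
    {"dx": -39,"dy": -2,"dz": -5,"roll": 0},
    {"dx": -42,"dy": -2,"dz": -5,"roll": 0},
    {"dx": -45,"dy": -2,"dz": -5,"roll": 0},
    {"dx": -48,"dy": -2,"dz": -5,"roll": 0},
    {"dx": -50,"dy": -2,"dz": -5,"roll": 0},
    {"dx": -52,"dy": -2,"dz": -5,"roll": 0},
    {"dx": -52,"dy": -2,"dz": -5,"roll": 0},
    {"dx": -52,"dy": -2,"dz": -5,"roll": 0}
  ]
}}

```text
clock: 20.9
ee_pos: [0.5194, -0.3264, 0.1338]
tool_rot: [-0.499, -0.5, 0.501, 0.501]
ft_force: [-0.5, 1.2, -3.8]
opening: 0.0196
```

Run:
```python
from h import *
st(); snap("wrist","w20.png")
```

```text
t20.90 tcp [ 0.5194 -0.3264  0.1338] yaw 90.1 down [-0.002  0.002 -1.   ] F [-0.46  1.22 -3.83] op 0.0196 j [-0.64  0.52  1.52  0.    1.1  -2.21]
```

View pics/w20.png

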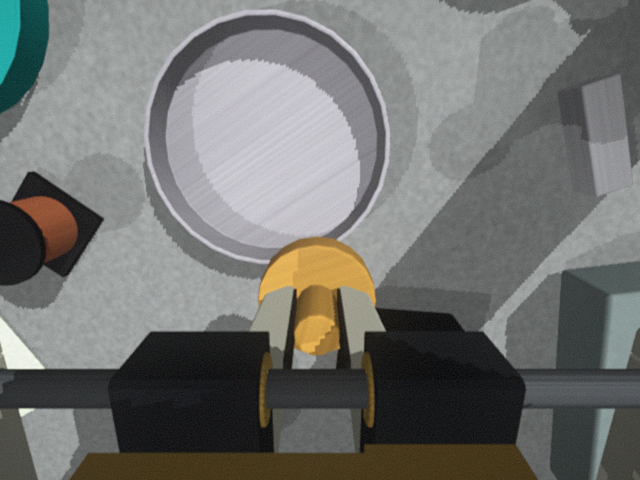

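Run:
```python
from h import *
m=lm("w20.png"); print([pt(m,*q,.034).round(4) for q in [(267.5,137.5),(146,135),(389,140),(265,11),(268,264)]])
```

```text
[array([ 0.4426, -0.3636,  0.034 ]), array([ 0.4409, -0.4584,  0.034 ]), array([ 0.4444, -0.2684,  0.034 ]), array([ 0.3554, -0.3623,  0.034 ]), array([ 0.5475, -0.3669,  0.034 ])]
```

Request:
{"op": "play_rows", "data": {
  "motion": [
    {"dx": -3,"dy": 0,"dz": 3,"roll": 0},
    {"dx": -6,"dy": 0,"dz": 5.5,"roll": 0},
    {"dx": -7.6,"dy": 0,"dz": 6.8,"roll": 0},
    {"dx": -7.6,"dy": 2,"dz": 6.8,"roll": 0},
    {"dx": -7.6,"dy": 5,"dz": 6.8,"roll": 0},
    {"dx": -7.6,"dy": 8,"dz": 6.8,"roll": 0},
    {"dx": -7.6,"dy": 10,"dz": 6.8,"roll": 0},
    {"dx": -7.6,"dy": 12,"dz": 6.8,"roll": 0},
    {"dx": -7.6,"dy": 13.5,"dz": 6.8,"roll": 0},
    {"dx": -7.6,"dy": 14,"dz": 6.8,"roll": 0},
    {"dx": -7.6,"dy": 14,"dz": 6.8,"roll": 0},
    {"dx": -7.6,"dy": 14,"dz": 6.8,"roll": 0}
  ]
}}

```text
clock: 21.95
ee_pos: [0.4529, -0.4022, -0.0037]
tool_rot: [0.499, 0.501, -0.501, -0.499]
ft_force: [-0.0, -0.8, -3.4]
opening: 0.0195
```

Run:
```python
from h import *
st(); snap("wrist","w21.png")
```

```text
t21.95 tcp [ 0.4529 -0.4022 -0.0037] yaw 90.22 down [ 0. -0. -1.] F [-0.01 -0.84 -3.4 ] op 0.0195 j [-0.8   0.68  1.63  0.    0.83 -2.38]
```

View pics/w21.png

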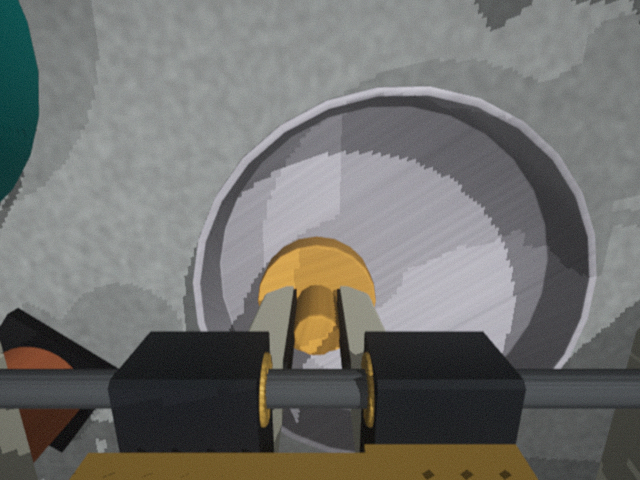

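Inside the dish; lower a bit to contact, release, lift.

Request:
{"op": "play_rows", "data": {
  "motion": [
    {"dx": 0,"dy": 0.3,"dz": 0,"roll": 0},
    {"dx": 0,"dy": 0.6,"dz": 0,"roll": 0},
    {"dx": 0,"dy": 0.6,"dz": 0,"roll": 0}
  ]
}}

```text
clock: 22.25
ee_pos: [0.4527, -0.4028, -0.0099]
tool_rot: [-0.499, -0.501, 0.501, 0.499]
ft_force: [-0.8, -0.4, -3.8]
opening: 0.0191
```

Request:
{"op": "play_rows", "data": {
  "motion": [
    {"dx": 0,"dy": 0,"dz": 0,"roll": 0},
    {"dx": 0,"dy": 0,"dz": 0,"roll": 0},
    {"dx": 0,"dy": 0,"dz": 0,"roll": 0},
    {"dx": 0,"dy": 0,"dz": 0,"roll": 0},
    {"dx": 0,"dy": 0,"dz": 0,"roll": 0},
    {"dx": 0,"dy": -2,"dz": 0,"roll": 0},
    {"dx": 0,"dy": -5,"dz": 0,"roll": 0},
    {"dx": 0,"dy": -9,"dz": 0,"roll": 0},
    {"dx": 0,"dy": -13,"dz": 0,"roll": 0},
    {"dx": 0,"dy": -17,"dz": 0,"roll": 0},
    {"dx": 0,"dy": -19,"dz": 0,"roll": 0},
    {"dx": 0,"dy": -19,"dz": 0,"roll": 0}
  ],
  "hand": 120
}}

```text
clock: 23.25
ee_pos: [0.4542, -0.4042, 0.1854]
tool_rot: [0.502, 0.501, -0.501, -0.496]
ft_force: [1.4, -0.7, -0.5]
opening: 0.0491
```

Run:
```python
from h import *
snap("wrist","w22.png"); go(.5,.10,.19,90)
```

```text
t23.30 tcp [ 0.4533 -0.4033  0.1824] yaw 90.19 down [ 0.003 -0.003 -1.   ] F [-0.36 -0.05 -0.99] op 0.0495 j [-0.8   0.45  1.5   0.    1.19 -2.38]
dx 50.32 dy -0.91 dz -4.83 roll 0.0033
```

View pics/w22.png

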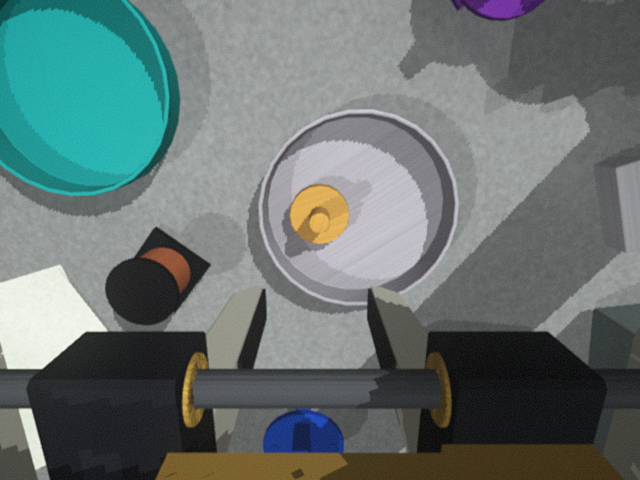

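Request:
{"op": "play_rows", "data": {
  "motion": [
    {"dx": 4,"dy": -1,"dz": -1,"roll": 0},
    {"dx": 8,"dy": -1,"dz": -1,"roll": 0},
    {"dx": 12,"dy": -1,"dz": -2,"roll": 0},
    {"dx": 16,"dy": -1,"dz": -2,"roll": 0},
    {"dx": 20,"dy": -1,"dz": -3,"roll": 0},
    {"dx": 24,"dy": -1,"dz": -3,"roll": 0},
    {"dx": 28,"dy": -1,"dz": -4,"roll": 0},
    {"dx": 32,"dy": -1,"dz": -4,"roll": 0},
    {"dx": 36,"dy": -1,"dz": -4.8,"roll": 0},
    {"dx": 40,"dy": -1,"dz": -4.8,"roll": 0},
    {"dx": 44,"dy": -1,"dz": -4.8,"roll": 0},
    {"dx": 47,"dy": -1,"dz": -4.8,"roll": 0},
    {"dx": 49,"dy": -1,"dz": -4.8,"roll": 0},
    {"dx": 50.3,"dy": -1,"dz": -4.8,"roll": 0},
    {"dx": 50.3,"dy": -1,"dz": -4.8,"roll": 0},
    {"dx": 50.3,"dy": -1,"dz": -4.8,"roll": 0}
  ]
}}

```text
clock: 24.63
ee_pos: [0.4983, 0.1007, 0.1888]
tool_rot: [-0.498, -0.501, 0.502, 0.499]
ft_force: [0.3, 0.2, -0.2]
opening: 0.0491
```

Run:
```python
from h import *
m,im=snap("wrist","w23.png"); print(proj(m,[.4385,.1075,.051])); go(.4385,.1075,-.014,90)
```

```text
[323.18999365 156.96246947]
t24.68 tcp [0.4985 0.1001 0.189 ] yaw 90.2 down [-0.002 -0.    -1.   ] F [0.28 0.71 0.57] op 0.0495 j [ 0.11  0.27  1.75 -0.    1.13 -1.47]
dx 0.77 dy 20.31 dz 5.96 roll 0.0035
```

View pics/w23.png

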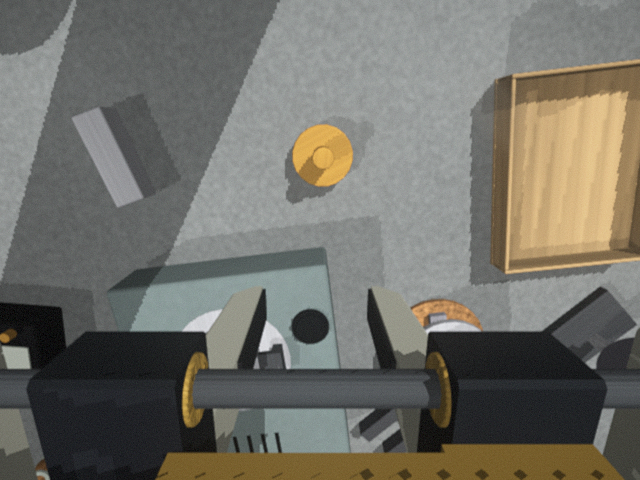

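Request:
{"op": "play_rows", "data": {
  "motion": [
    {"dx": 0.8,"dy": 0,"dz": 3,"roll": 0},
    {"dx": 0.8,"dy": 2,"dz": 5.9,"roll": 0},
    {"dx": 0.8,"dy": 6,"dz": 5.9,"roll": 0},
    {"dx": 0.8,"dy": 9,"dz": 5.9,"roll": 0},
    {"dx": 0.8,"dy": 12,"dz": 5.9,"roll": 0},
    {"dx": 0.8,"dy": 15,"dz": 5.9,"roll": 0},
    {"dx": 0.8,"dy": 17,"dz": 5.9,"roll": 0},
    {"dx": 0.8,"dy": 19,"dz": 5.9,"roll": 0},
    {"dx": 0.8,"dy": 20,"dz": 5.9,"roll": 0},
    {"dx": 0.8,"dy": 20.2,"dz": 5.9,"roll": 0},
    {"dx": 0.8,"dy": 20.2,"dz": 5.9,"roll": 0},
    {"dx": 0.8,"dy": 20.2,"dz": 5.9,"roll": 0}
  ]
}}

```text
clock: 25.68
ee_pos: [0.4405, 0.1082, -0.0113]
tool_rot: [0.5, 0.501, -0.5, -0.499]
ft_force: [-0.4, 0.5, 1.0]
opening: 0.0492
```

Request:
{"op": "play_rows", "data": {
  "motion": [
    {"dx": 0,"dy": 0,"dz": 0,"roll": 0},
    {"dx": 0,"dy": 0,"dz": 0,"roll": 0},
    {"dx": 0,"dy": 0,"dz": 0,"roll": 0},
    {"dx": 0,"dy": 0,"dz": 0,"roll": 0},
    {"dx": 0,"dy": 0,"dz": 0,"roll": 0},
    {"dx": 0,"dy": 0,"dz": 0,"roll": 0},
    {"dx": 0,"dy": 0,"dz": 0,"roll": 0},
    {"dx": 0,"dy": 0,"dz": 0,"roll": 0}
  ],
  "hand": 255,
  "squeeze": 35
}}

```text
clock: 26.35
ee_pos: [0.4401, 0.1084, -0.0118]
tool_rot: [0.499, 0.501, -0.501, -0.499]
ft_force: [0.2, -1.1, 6.3]
opening: 0.0193
```

Request:
{"op": "play_rows", "data": {
  "motion": [
    {"dx": 0,"dy": -2,"dz": 0,"roll": 0},
    {"dx": 0,"dy": -5,"dz": 0,"roll": 0},
    {"dx": 0,"dy": -8,"dz": 0,"roll": 0},
    {"dx": 0,"dy": -11,"dz": 0,"roll": 0},
    {"dx": 0,"dy": -14,"dz": 0,"roll": 0},
    {"dx": 0,"dy": -14,"dz": 0,"roll": 0}
  ]
}}

```text
clock: 26.85
ee_pos: [0.4423, 0.1088, 0.1325]
tool_rot: [0.501, 0.503, -0.499, -0.498]
ft_force: [0.2, -0.2, -1.8]
opening: 0.0198
```

Run:
```python
from h import *
m,im=snap("wrist","w24.png"); go(.451,-.322,.13,90)
```

```text
t26.90 tcp [0.4412 0.1086 0.1299] yaw 90.19 down [ 0.004  0.001 -1.   ] F [ 0.1  -0.39 -3.96] op 0.0194 j [ 0.14  0.24  1.95  0.    0.95 -1.44]
dx -43.07 dy -0.04 dz -0.84 roll 0.0033
```

View pics/w24.png

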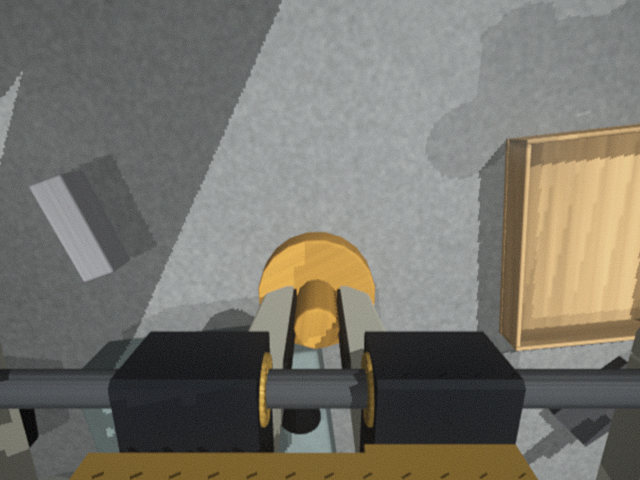

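Request:
{"op": "play_rows", "data": {
  "motion": [
    {"dx": -3,"dy": -1,"dz": 0,"roll": 0},
    {"dx": -6,"dy": -1,"dz": 0,"roll": 0},
    {"dx": -9,"dy": -1,"dz": 0,"roll": 0},
    {"dx": -12,"dy": -1,"dz": 0,"roll": 0},
    {"dx": -15,"dy": -1,"dz": 0,"roll": 0},
    {"dx": -18,"dy": -1,"dz": 0,"roll": 0},
    {"dx": -21,"dy": -1,"dz": 0,"roll": 0},
    {"dx": -24,"dy": -1,"dz": 0,"roll": 0},
    {"dx": -27,"dy": -1,"dz": 0,"roll": 0},
    {"dx": -30,"dy": -1,"dz": 0,"roll": 0},
    {"dx": -33,"dy": -1,"dz": 0,"roll": 0},
    {"dx": -36,"dy": -1,"dz": -0.5,"roll": 0},
    {"dx": -39,"dy": -1,"dz": -0.8,"roll": 0},
    {"dx": -41,"dy": -1,"dz": -0.8,"roll": 0},
    {"dx": -42.5,"dy": -1,"dz": -0.8,"roll": 0},
    {"dx": -43,"dy": -1,"dz": -0.8,"roll": 0},
    {"dx": -43,"dy": -1,"dz": -0.8,"roll": 0},
    {"dx": -43,"dy": -1,"dz": -0.8,"roll": 0}
  ]
}}

```text
clock: 28.4
ee_pos: [0.449, -0.3205, 0.1372]
tool_rot: [0.499, 0.501, -0.501, -0.5]
ft_force: [0.1, -0.0, -3.3]
opening: 0.0194
```

Run:
```python
from h import *
m,im=snap("wrist","w25.png"); go(.451,-.322,-.006,90)
```

```text
t28.45 tcp [ 0.4491 -0.3203  0.1375] yaw 90.22 down [-0.001  0.001 -1.   ] F [ 0.    0.86 -2.85] op 0.0193 j [-0.7   0.4   1.69  0.    1.05 -2.28]
dx -0.18 dy 14.35 dz -0.20 roll 0.0038
```

View pics/w25.png

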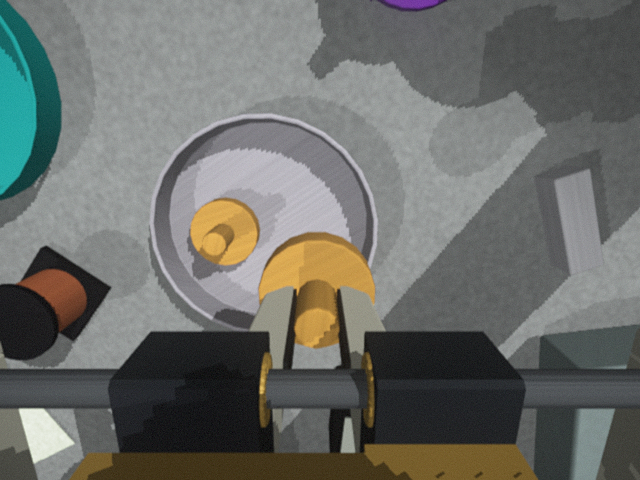

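Request:
{"op": "play_rows", "data": {
  "motion": [
    {"dx": -0.2,"dy": 2,"dz": -0.2,"roll": 0},
    {"dx": -0.2,"dy": 5,"dz": -0.2,"roll": 0},
    {"dx": -0.2,"dy": 8,"dz": -0.2,"roll": 0},
    {"dx": -0.2,"dy": 11,"dz": -0.2,"roll": 0},
    {"dx": -0.2,"dy": 13,"dz": -0.2,"roll": 0},
    {"dx": -0.2,"dy": 14,"dz": -0.2,"roll": 0},
    {"dx": -0.2,"dy": 14.3,"dz": -0.2,"roll": 0},
    {"dx": -0.2,"dy": 14.4,"dz": -0.2,"roll": 0},
    {"dx": -0.2,"dy": 14.4,"dz": -0.2,"roll": 0},
    {"dx": -0.2,"dy": 14.4,"dz": -0.2,"roll": 0}
  ]
}}

```text
clock: 29.28
ee_pos: [0.452, -0.324, -0.0047]
tool_rot: [0.5, 0.501, -0.501, -0.498]
ft_force: [0.7, 0.5, -3.2]
opening: 0.019
```

Request:
{"op": "play_rows", "data": {
  "motion": [
    {"dx": 0,"dy": 0,"dz": 0,"roll": 0},
    {"dx": 0,"dy": 0,"dz": 0,"roll": 0},
    {"dx": 0,"dy": 0,"dz": 0,"roll": 0},
    {"dx": 0,"dy": 0,"dz": 0,"roll": 0},
    {"dx": 0,"dy": 0,"dz": 0,"roll": 0},
    {"dx": 0,"dy": -2,"dz": 0,"roll": 0},
    {"dx": 0,"dy": -5,"dz": 0,"roll": 0},
    {"dx": 0,"dy": -9,"dz": 0,"roll": 0},
    {"dx": 0,"dy": -13,"dz": 0,"roll": 0},
    {"dx": 0,"dy": -17,"dz": 0,"roll": 0},
    {"dx": 0,"dy": -19,"dz": 0,"roll": 0},
    {"dx": 0,"dy": -19,"dz": 0,"roll": 0}
  ],
  "hand": 120
}}

```text
clock: 30.28
ee_pos: [0.4531, -0.325, 0.189]
tool_rot: [0.502, 0.501, -0.501, -0.496]
ft_force: [0.2, 0.1, -0.1]
opening: 0.0492
```

Run:
```python
from h import *
snap("wrist","w26.png"); go(.50,-.11,.17,107)
```

```text
t30.33 tcp [ 0.4521 -0.3243  0.1862] yaw 90.18 down [ 0.003 -0.003 -1.   ] F [-0.74  0.15 -1.08] op 0.0493 j [-0.71  0.36  1.63 -0.    1.15 -2.28]
dx 21.42 dy 1.57 dz -4.85 roll -0.2935
```

View pics/w26.png

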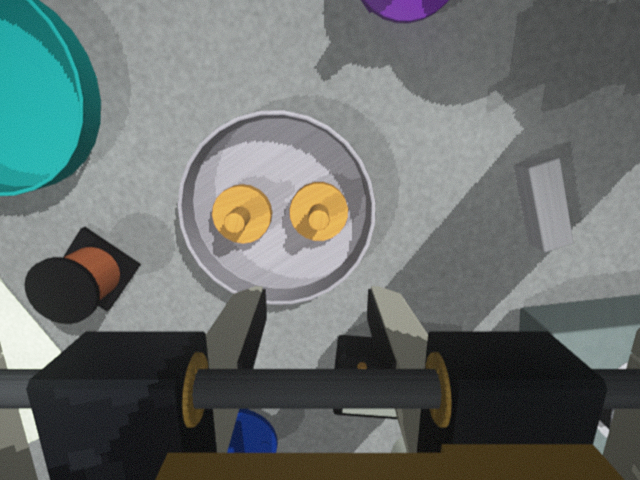

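Request:
{"op": "play_rows", "data": {
  "motion": [
    {"dx": 3,"dy": 0,"dz": -0.5,"roll": 0},
    {"dx": 6,"dy": 0,"dz": -1,"roll": -0.1},
    {"dx": 9,"dy": 0,"dz": -2,"roll": -0.2},
    {"dx": 12,"dy": 0,"dz": -3,"roll": -0.29},
    {"dx": 15,"dy": 0,"dz": -4,"roll": -0.29},
    {"dx": 18,"dy": 0,"dz": -4.8,"roll": -0.29},
    {"dx": 20.5,"dy": 1,"dz": -4.8,"roll": -0.29},
    {"dx": 21.4,"dy": 1.5,"dz": -4.8,"roll": -0.29},
    {"dx": 21.4,"dy": 1.5,"dz": -4.8,"roll": -0.29},
    {"dx": 21.4,"dy": 1.5,"dz": -4.8,"roll": -0.29}
  ]
}}

```text
clock: 31.17
ee_pos: [0.4982, -0.1097, 0.1682]
tool_rot: [-0.421, -0.568, 0.568, 0.422]
ft_force: [0.1, 0.7, 0.1]
opening: 0.0493
```

Run:
```python
from h import *
m,im=snap("wrist","w27.png"); go(.4415,-.0945,-.028,107)
cv2.imwrite("pics/w27a.png",cv2.resize(im[80:260,220:420,::-1],None,fx=4,fy=4,interpolation=cv2.INTER_CUBIC)[:600])
```

```text
t31.22 tcp [ 0.4985 -0.1103  0.1686] yaw 106.78 down [-0.001 -0.    -1.   ] F [ 0.22 -0.28 -0.28] op 0.0492 j [-0.31  0.29  1.77 -0.    1.08 -2.17]
dx 3.16 dy 19.67 dz 4.98 roll -0.0038
```

View pics/w27.png

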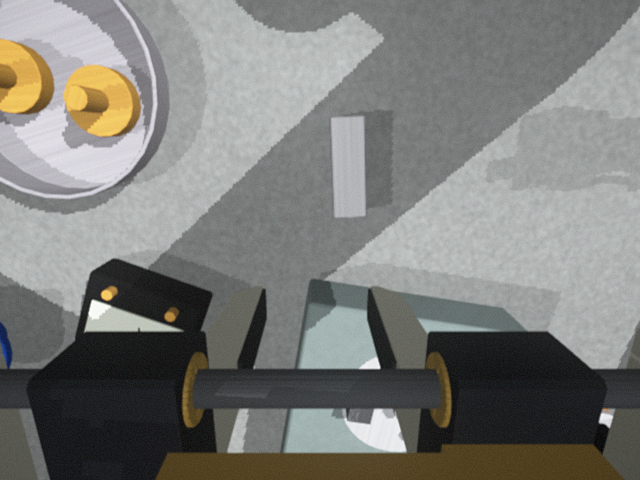

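View pics/w27a.png

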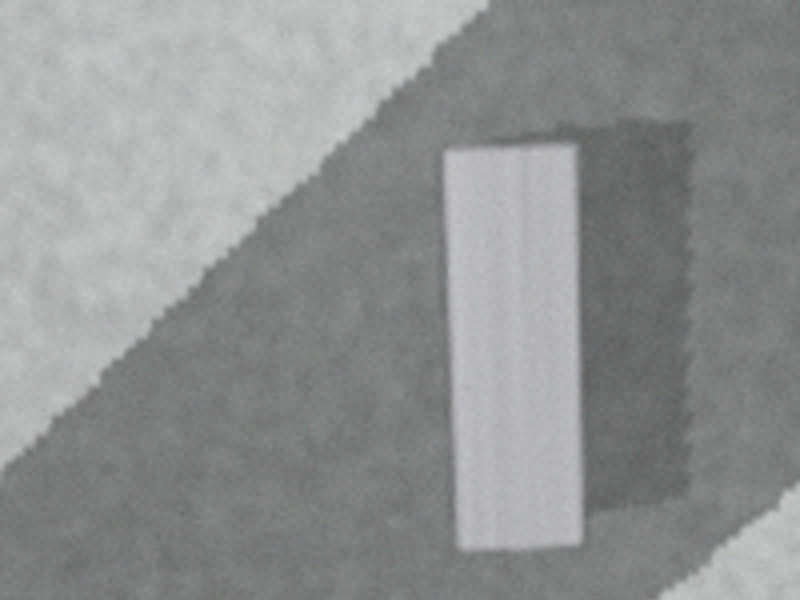

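Run:
```python
from h import *
m=lm("w27.png")
c=np.array([pt(m,220+u/4,80+v/4,.032)[:2] for u,v in [(444,150),(578,146),(583,545),(458,550)]]); print(c.round(4),c.mean(0))
d=(c[2]+c[3]-c[0]-c[1]);print(np.degrees(np.arctan2(d[1],d[0])), np.linalg.norm(d)/2)
go(*c.mean(0),-.028,90+np.degrees(np.arctan2(d[1],d[0])))
```

```text
[[ 0.4054 -0.1233]
 [ 0.3962 -0.0959]
 [ 0.4791 -0.0663]
 [ 0.4886 -0.0937]] [ 0.4423299  -0.09480176]
19.609621191815645 0.08814748559740881
t31.22 tcp [ 0.4985 -0.1103  0.1686] yaw 106.78 down [-0.001 -0.    -1.   ] F [ 0.22 -0.28 -0.28] op 0.0492 j [-0.31  0.29  1.77 -0.    1.08 -2.17]
dx 3.11 dy 19.67 dz 4.91 roll -0.0494
```

Request:
{"op": "play_rows", "data": {
  "motion": [
    {"dx": 3.1,"dy": 0,"dz": 2.5,"roll": -0.05},
    {"dx": 3.1,"dy": 2,"dz": 4.9,"roll": -0.05},
    {"dx": 3.1,"dy": 6,"dz": 4.9,"roll": -0.05},
    {"dx": 3.1,"dy": 9,"dz": 4.9,"roll": -0.05},
    {"dx": 3.1,"dy": 11,"dz": 4.9,"roll": -0.05},
    {"dx": 3.1,"dy": 13,"dz": 4.9,"roll": -0.05},
    {"dx": 3.1,"dy": 13,"dz": 4.9,"roll": -0.05}
  ]
}}

```text
clock: 31.8
ee_pos: [0.4409, -0.0946, 0.0363]
tool_rot: [-0.406, -0.577, 0.578, 0.409]
ft_force: [-0.6, 0.3, 0.0]
opening: 0.0491
```

Run:
```python
from h import *
m,im=snap("wrist","w28.png"); go(.4423,-.0948,-.027,109.6)
```

```text
t31.85 tcp [ 0.4419 -0.0947  0.038 ] yaw 109.57 down [-0.003  0.001 -1.   ] F [0.65 0.05 0.75] op 0.0489 j [-0.31  0.4   2.01 -0.    0.73 -2.23]
dx -0.03 dy 6.50 dz -0.05 roll -0.0004
```

View pics/w28.png

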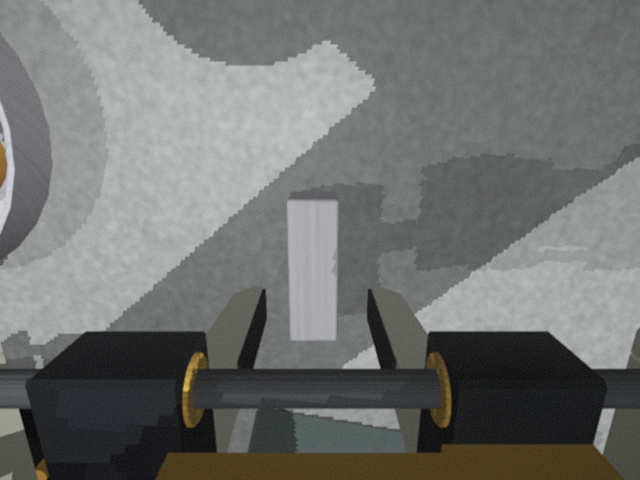

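Aligned. Descend, grip, lift.

Request:
{"op": "play_rows", "data": {
  "motion": [
    {"dx": -0.1,"dy": 2,"dz": 0,"roll": 0},
    {"dx": -0.1,"dy": 4,"dz": 0,"roll": 0},
    {"dx": -0.1,"dy": 5.5,"dz": 0,"roll": 0},
    {"dx": -0.1,"dy": 6.2,"dz": 0,"roll": 0},
    {"dx": -0.1,"dy": 6.3,"dz": 0,"roll": 0},
    {"dx": -0.1,"dy": 6.3,"dz": 0,"roll": 0}
  ]
}}

```text
clock: 32.35
ee_pos: [0.4437, -0.0953, -0.0232]
tool_rot: [0.408, 0.578, -0.578, -0.407]
ft_force: [0.3, 0.4, -0.5]
opening: 0.049
```

Request:
{"op": "play_rows", "data": {
  "motion": [
    {"dx": 0,"dy": 0,"dz": 0,"roll": 0},
    {"dx": 0,"dy": 0,"dz": 0,"roll": 0},
    {"dx": 0,"dy": 0,"dz": 0,"roll": 0},
    {"dx": 0,"dy": 0,"dz": 0,"roll": 0},
    {"dx": 0,"dy": 0,"dz": 0,"roll": 0},
    {"dx": 0,"dy": 0,"dz": 0,"roll": 0},
    {"dx": 0,"dy": 0,"dz": 0,"roll": 0}
  ],
  "hand": 255,
  "squeeze": 40
}}

```text
clock: 32.93
ee_pos: [0.4436, -0.095, -0.0234]
tool_rot: [0.408, 0.578, -0.578, -0.407]
ft_force: [-1.6, 0.5, 7.2]
opening: 0.0296
```

Request:
{"op": "play_rows", "data": {
  "motion": [
    {"dx": 0,"dy": -2,"dz": 0,"roll": 0},
    {"dx": 0,"dy": -5,"dz": 0,"roll": 0},
    {"dx": 0,"dy": -8,"dz": 0,"roll": 0},
    {"dx": 0,"dy": -11,"dz": 0,"roll": 0},
    {"dx": 0,"dy": -14,"dz": 0,"roll": 0},
    {"dx": 0,"dy": -14,"dz": 0,"roll": 0}
  ]
}}

```text
clock: 33.43
ee_pos: [0.4455, -0.0956, 0.1207]
tool_rot: [0.41, 0.579, -0.577, -0.405]
ft_force: [1.4, -0.2, -1.3]
opening: 0.0295
```

Run:
```python
from h import *
m=lm("w24.png"); print([pt(m,*q,.034).round(3) for q in [(510,139),(522,349)]])
m=lm("w19.png"); print([pt(m,*q,.034).round(3) for q in [(466,92),(640,70)]])
snap("wrist","w29.png"); go(.46,.358,.13,98)
```

```text
[array([0.367, 0.261, 0.034]), array([0.554, 0.301, 0.034])]
[array([0.369, 0.275, 0.034]), array([0.358, 0.365, 0.034])]
t33.48 tcp [ 0.4444 -0.0952  0.1182] yaw 109.67 down [ 0.005 -0.002 -1.   ] F [-0.19 -0.51 -3.14] op 0.0294 j [-0.31  0.26  1.96  0.    0.92 -2.23]
dx 42.15 dy -1.25 dz -16.73 roll 0.2037
```

View pics/w29.png

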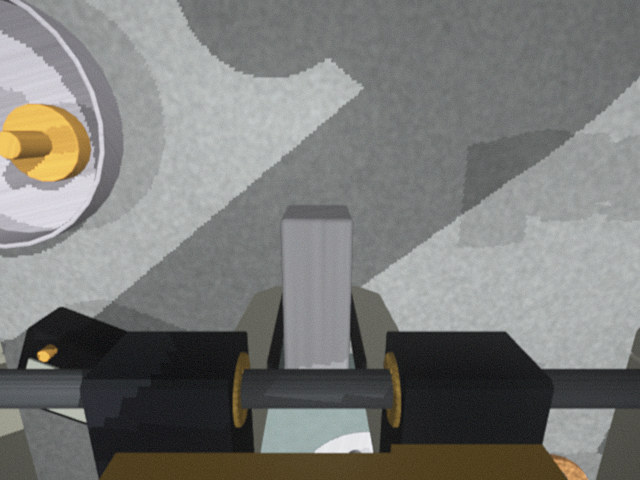

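Request:
{"op": "play_rows", "data": {
  "motion": [
    {"dx": 3,"dy": -1,"dz": -1.5,"roll": 0},
    {"dx": 6,"dy": -1,"dz": -3,"roll": 0},
    {"dx": 9,"dy": -1,"dz": -4.5,"roll": 0},
    {"dx": 12,"dy": -1,"dz": -6,"roll": 0},
    {"dx": 15,"dy": -1,"dz": -7.5,"roll": 0},
    {"dx": 18,"dy": -1,"dz": -9,"roll": 0.05},
    {"dx": 21,"dy": -1,"dz": -10.5,"roll": 0.1},
    {"dx": 24,"dy": -1,"dz": -12,"roll": 0.15},
    {"dx": 27,"dy": -1,"dz": -13.5,"roll": 0.2},
    {"dx": 30,"dy": -1,"dz": -15,"roll": 0.2},
    {"dx": 33,"dy": -1,"dz": -16.5,"roll": 0.2},
    {"dx": 36,"dy": -1,"dz": -18,"roll": 0.2},
    {"dx": 38.5,"dy": -1,"dz": -19.5,"roll": 0.2},
    {"dx": 40,"dy": -1,"dz": -20.2,"roll": 0.2},
    {"dx": 40,"dy": -1,"dz": -20.2,"roll": 0.2},
    {"dx": 40,"dy": -1,"dz": -20.2,"roll": 0.2}
  ]
}}

```text
clock: 34.82
ee_pos: [0.4977, 0.3498, 0.1238]
tool_rot: [-0.462, -0.534, 0.536, 0.463]
ft_force: [-0.9, 0.6, -1.7]
opening: 0.0298
```

Run:
```python
from h import *
snap("wrist","w30.png");st()
```

```text
t34.87 tcp [0.4979 0.3491 0.1243] yaw 98.23 down [-0.002 -0.002 -1.   ] F [-0.05 -0.04 -2.24] op 0.0298 j [ 0.54  0.52  1.55 -0.    1.08 -1.18]
```

View pics/w30.png

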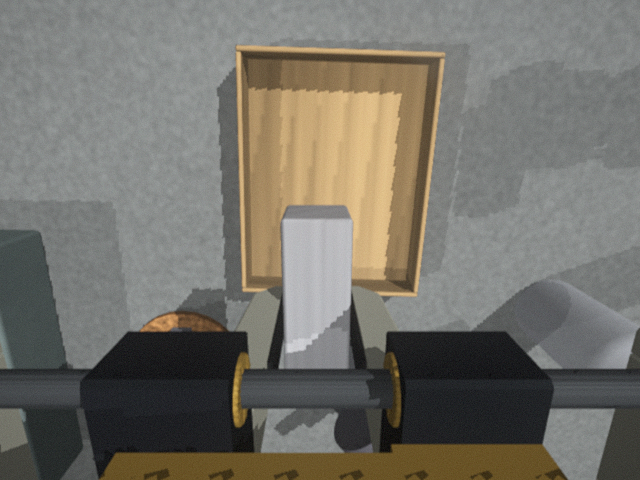

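Run:
```python
from h import *
m=lm("w30.png")
c=np.array([pt(m,*q,.034)[:2] for q in [(237,46),(445,54),(417,295),(242,291)]]);print(c.round(3),c.mean(0)); p=c.mean(0)
go(p[0],p[1],-.017,98)
```

```text
[[0.368 0.275]
 [0.352 0.422]
 [0.537 0.443]
 [0.555 0.295]] [0.45299709 0.35886312]
t34.87 tcp [0.4979 0.3491 0.1243] yaw 98.23 down [-0.002 -0.002 -1.   ] F [-0.05 -0.04 -2.24] op 0.0298 j [ 0.54  0.52  1.55 -0.    1.08 -1.18]
dx 1.63 dy 14.13 dz 4.26 roll 0.0040
```

Request:
{"op": "play_rows", "data": {
  "motion": [
    {"dx": 1,"dy": 0,"dz": 2,"roll": 0},
    {"dx": 1.6,"dy": 1,"dz": 4.2,"roll": 0},
    {"dx": 1.6,"dy": 4,"dz": 4.2,"roll": 0},
    {"dx": 1.6,"dy": 7,"dz": 4.2,"roll": 0},
    {"dx": 1.6,"dy": 10,"dz": 4.2,"roll": 0},
    {"dx": 1.6,"dy": 12,"dz": 4.2,"roll": 0},
    {"dx": 1.6,"dy": 13.3,"dz": 4.2,"roll": 0},
    {"dx": 1.6,"dy": 14,"dz": 4.2,"roll": 0},
    {"dx": 1.6,"dy": 14.4,"dz": 4.2,"roll": 0},
    {"dx": 1.6,"dy": 14.4,"dz": 4.2,"roll": 0},
    {"dx": 1.6,"dy": 14.4,"dz": 4.2,"roll": 0}
  ]
}}

```text
clock: 35.78
ee_pos: [0.4554, 0.3599, -0.0171]
tool_rot: [0.463, 0.535, -0.534, -0.463]
ft_force: [-0.1, 0.4, -3.4]
opening: 0.0296
```

Request:
{"op": "play_rows", "data": {
  "motion": [
    {"dx": 0,"dy": 0,"dz": 0,"roll": 0},
    {"dx": 0,"dy": 0,"dz": 0,"roll": 0},
    {"dx": 0,"dy": 0,"dz": 0,"roll": 0},
    {"dx": 0,"dy": 0,"dz": 0,"roll": 0},
    {"dx": 0,"dy": 0,"dz": 0,"roll": 0},
    {"dx": 0,"dy": -2,"dz": 0,"roll": 0},
    {"dx": 0,"dy": -5,"dz": 0,"roll": 0},
    {"dx": 0,"dy": -9,"dz": 0,"roll": 0},
    {"dx": 0,"dy": -13,"dz": 0,"roll": 0},
    {"dx": 0,"dy": -17,"dz": -2,"roll": 0},
    {"dx": 0,"dy": -21,"dz": -5,"roll": 0},
    {"dx": 0,"dy": -24,"dz": -7,"roll": 0},
    {"dx": 0,"dy": -24,"dz": -7,"roll": 0},
    {"dx": 0,"dy": -24,"dz": -7,"roll": 0}
  ],
  "hand": 120
}}

```text
clock: 36.95
ee_pos: [0.5258, 0.37, 0.224]
tool_rot: [0.464, 0.536, -0.533, -0.463]
ft_force: [-0.1, 0.5, -0.5]
opening: 0.049
```

Run:
```python
from h import *
snap("wrist","w31.png");snap("side","s31.png");snap("scene","c31.png");st()
```

```text
t37.10 tcp [0.5228 0.3692 0.2201] yaw 98.22 down [-0.003 -0.002 -1.   ] F [ 0.52 -0.06 -0.72] op 0.049 j [ 0.54  0.49  1.35  0.    1.31 -1.17]
```

View pics/w31.png

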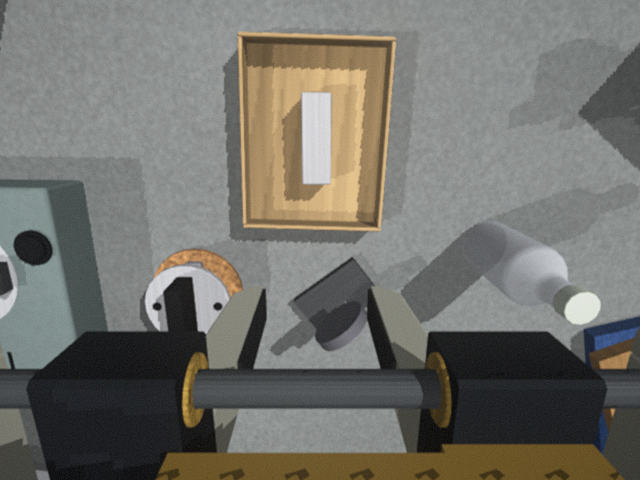

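View pics/s31.png

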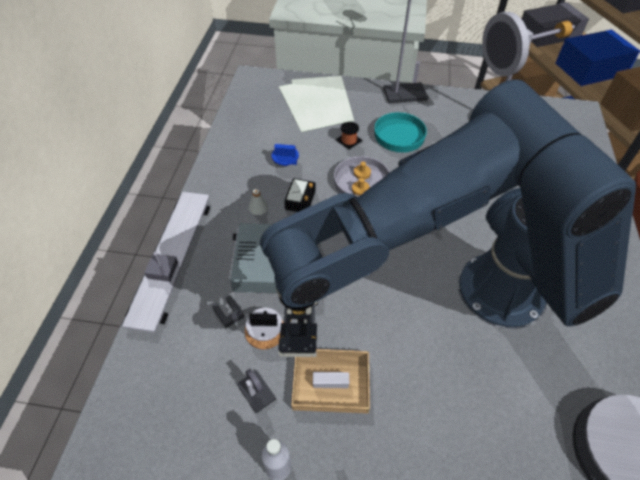

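View pics/c31.png

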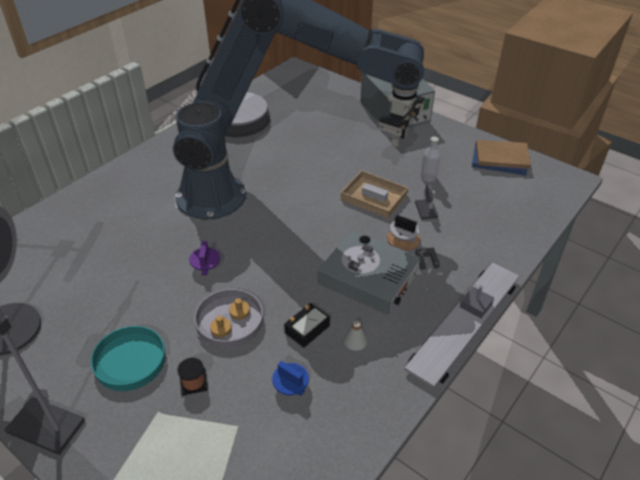

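```bash
python3 -c "
from rig import arm; print(arm.hand_in())"
```

```text
the job is handed in; nothing more can be done
None
```

The bench is cleared as asked and the job is handed in, at about 37 s of the 210 s allowed; no verdict is reported.

- **Button and rotor:** I pressed the release button down to its hard stop. I then twisted the rotor about a quarter turn anticlockwise until it met the stop, and lifted it straight off. It stands upright on the cork pad, its centre measured within about 2 mm of the pad's centre.
- **Weights:** Only three were on the bench. Both brass weights lie side by side on the floor of the steel dish, and the one aluminium bar lies flat in the plywood tray. The last pictures show all three in place. One brass weight had been knocked a few centimetres aside partway through, so I measured it again before picking it up.
- **Other things:** In the last pictures nothing else looks moved, and the robot was touching nothing.

- **Fingertip offset:** the fingertips sat about 38 mm behind (above) the TCP position that the robot reported. I corrected for this in every move, and the contact heights agreed with it.
- **Button force:** pressing the button against its stop briefly reached about 68 N at the wrist, through the closed fingertips. That is under the 120 N wrist limit.
- **Bar height:** the bar is 32 mm high on a 4 mm floor, so by the sizes given its top is about 2 mm above the 34 mm rim. That cannot be avoided with the bar lying flat.

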